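# Unstack the dental casts, pile the spacer plates, put the casts away in the drawer

## Task

Pull the cast drawer fully out to its stop, then put every yellow dental cast that is here (those in the stack and any standing loose beside it) into the drawer, standing upright on the drawer's floor and not on one another. Set all the blue spacer plates aside in one neat flat pile on the orange rest, lying lengthwise along it. When all casts are in, push the drawer fully shut, and do not knock the brush cup or the jar about.

Things in the scene. Friction and masses are not known exactly. Their poses are not given: they have to be found in the camera images.
- cast_drawer (a joint): slide of the single drawer in the low grey bench cabinet with the white front (cabinet 270 deep, 320 wide, 95 mm high, fixed to the bench, its back to the far side). 0 m: shut; grows as the drawer comes out towards the robot (the drawer's own -x); stop at 0.19 m. Friction about 1 N, stays where it is left. At the start it may be up to 20 mm ajar.
- drawer_handle (a point): middle of the drawer's steel bar handle: a round bar 11 mm thick and 120 mm long, along the drawer's y axis, its axis 35 mm in front of the drawer front, 57 mm above the bench, 38 mm below the cabinet's top. It can be pinched from above. Axes: x points into the cabinet, z up; moves with the drawer.
- drawer_floor (a point): on the drawer's inner floor, in the middle of the foot of its front wall, 22 mm above the bench; moves with the drawer. x points into the cabinet, z up. The inside reaches 225 mm from here in +x and 139 mm each way in y; its walls stand 51 mm above the floor, its white front 60 mm. At the stop the cabinet's front edge is 184 mm from here in +x; what lies behind that is under the cabinet's top.
- stack_stand: fixed black block 160 (x) by 46 (y) by 12 mm high on which the stack is built; origin: centre of its underside, on the bench. From the bottom the stack is: plate1, cast1, plate2, cast2, plate3 and, in some starts, cast3, all about parallel to the block.
- plate_rest: fixed orange block 160 (x) by 46 (y) by 12 mm high, empty at the start, on which the plates are to be piled, their length along its length; origin: centre of its underside, on the bench.
- plate1: blue rigid spacer plate 140 (x) by 60 (y) by 10 mm; origin: centre of its underside, z up; 0.1 kg nominal. Lowest plate, on the stack stand.
- plate2: blue rigid spacer plate 140 (x) by 60 (y) by 10 mm; origin: centre of its underside, z up; 0.1 kg nominal. Lies on cast1.
- plate3: blue rigid spacer plate 140 (x) by 60 (y) by 10 mm; origin: centre of its underside, z up; 0.1 kg nominal. Lies on cast2.
- cast1: yellow dental stone model with a pink gum arch and cream teeth on top; base block 62 (x) by 48 (y) by 20 mm, flat sides, then the arch 52 by 40 mm to a total height of 34 mm; origin: centre of its underside, z up; 0.14 kg nominal. In the stack, on plate1.
- cast2: yellow dental stone model with a pink gum arch and cream teeth on top; base block 62 (x) by 48 (y) by 20 mm, flat sides, then the arch 52 by 40 mm to a total height of 34 mm; origin: centre of its underside, z up; 0.14 kg nominal. In the stack, on plate2.
- cast3: yellow dental stone model with a pink gum arch and cream teeth on top; base block 62 (x) by 48 (y) by 20 mm, flat sides, then the arch 52 by 40 mm to a total height of 34 mm; origin: centre of its underside, z up; 0.14 kg nominal. On top of the stack, on plate3; absent in some starts.
- cast4: yellow dental stone model with a pink gum arch and cream teeth on top; base block 62 (x) by 48 (y) by 20 mm, flat sides, then the arch 52 by 40 mm to a total height of 34 mm; origin: centre of its underside, z up; 0.14 kg nominal. Stands alone on the bench beyond the stack; absent in some starts.
- cast5: yellow dental stone model with a pink gum arch and cream teeth on top; base block 62 (x) by 48 (y) by 20 mm, flat sides, then the arch 52 by 40 mm to a total height of 34 mm; origin: centre of its underside, z up; 0.14 kg nominal. Stands alone on the bench beyond the stack; absent in some starts.
- brush_cup: bystander: lime green cup of brushes and instruments, 76 mm wide, 95 mm high (the brushes reach about 225 mm), origin: centre of its underside. Leave it alone.
- jar: bystander: amber jar 56 mm wide, 70 mm high, origin: centre of its underside. Leave it alone.

How it is judged:
By the outcome, as a careful person would: the job done as asked, in the order asked, and still so for the second after the job is handed in, with the robot touching nothing.
Of cast3, cast4, cast5 only 1 to 3 are there at a start; the rules pass over those that are not, and their reading is None.
At some moment in a run one of cast4, cast5 may be knocked a few centimetres aside while the robot is not near it.
It also fails if it takes over 210 s, if anything falls off the work surface, if the arm or the gripper's body presses on something with over 40 N, if the wrist force passes 120 N, or if a joint passes its speed limit or range.

## Robot

A 6-joint arm with a two-finger parallel gripper is mounted at the origin on the work surface. World frame = base frame: x ahead of the robot, y to its left, z up, the work surface at z = 0. Lengths are in m, angles in degrees, forces in N, time in s.
With the tool pointing down it reaches from about 0.3 to 0.75 m from the base axis. Payload 8.5 kg.
Tool frame: the origin (TCP) lies on the centre line of the jaws, within the pads' length; the fingertips stand 14 mm ahead of it and the grasp point (between the pads) lies 5 mm behind it; y points along the fingers, x is the direction in which the jaws open and shut, and the axes are right-handed (so a half turn about y gives the same grasp; the last joint's range is limited). The gripper opens to 88 mm and grips with 3 to 60 N. Pads are 18 mm wide; open, the fingers measure 123 mm over their backs; the gripper's body (75 mm by 187 mm) begins 45 mm behind the grasp point.
Start: joints at [-12.336, 21.807, 74.336, -0, 83.858, -12.336], TCP at [0.55, 0, 0.253] pointing down, gripper open.
Joint ranges: [-178.18, 178.18], [-50.72, 133.34], [12.68, 142.11], [-81.47, 261.47], [9.98, 163.14], [-165.26, 165.26]. Speed limits (degrees/s): [136.94, 136.94, 180, 180, 180, 180].

## Interface

Orientations are given as a 3x3 rotation matrix whose columns are the frame's x, y, z axes.
In Python, from rig import bot, cams, job gives the robot as it stands.
- The arm moves only by the shell command python3 -m crank 'ROWS'. ROWS is JSON, a list of rows, each a list of 3 entries, a list of its own where there are three numbers: the shift along the tool's x, y, z in m, then the turn, a rotation vector about the tool's x, y, z in degrees, then the finger opening in m, from 0 to 0.0881. A call has 1 to 20 rows; each row is the pose to reach, as a shift and turn from the pose commanded when the call began, along the tool's axes at that moment; what a row does not reach only later rows make up. A row lasts 1/12 s, in which the tool goes at most 41.7 mm and 7.16 degrees, less where a joint would pass 70% of its speed; a pose out of reach is approached as far as the arm can. A call with a gripper value outside its range is refused whole. The fingers move at their own pace and stop on an object; the grip force is fixed at half the most. Time passes only in rows, so rows that repeat a pose let the fingers close. It gives the time, the measured TCP pose, the force and the opening at its end, in the units of the state.
- bot.state(): the state, without advancing time (a new reading comes with each control period).
- cams.snapshot(name): name is "scene" or "side" or "wrist"; returns the picture (400x640x3 uint8, red, green, blue); there is no depth.
- cams.camera_info(name): a dict with "fx", "fy", "cx", "cy" (pixels), "rvec" (rotation vector, rad) and "tvec" (3), from world to camera coordinates, as OpenCV has them. Camera axes: x right, y down, z forward; pixel columns grow to the right and rows downward; lengths in m; the calibration is good to about 2 mm. A picture is of the moment at which its call begins: read the wrist's pose just before it. camera_info takes no time and is no camera call; for the wrist camera it gives the pose at the moment of the call.
- job.sign_off(): hands the job in, once; it reports no verdict.
The state is a dict: "clock": time; "qpos": joint angles; "qvel": joint speeds; "joint_efforts": joint torques, N m; "eef_pos": TCP position; "eef_rot": TCP orientation; "wrist_force": force on the tool from outside, world axes, zero at the start; "moment": the same for the moment, N m; "grip_width": opening from 0.0 (shut) to 1.0 (fully open).
Only numpy, scipy, OpenCV 4.12 (cv2) and the standard library are available. Lean on these libraries where they do the work, as an engineer would, in place of code of your own. Each camera call takes 0.05 s, during which the arm holds its last target.

## Working session

There is one attempt and no reset: what is moved stays moved. The work goes in short steps, Python scripts to look and compute and a shell command to move; the robot and the scene stay as the last step left them, time stands still between calls to the robot, and variables do not carry over. Pictures are saved under pics/ and viewed, and the job is handed in when it is done.

```bash
ls; mkdir -p pics
cat > h.py <<'E'
import numpy as np, cv2
from rig import bot, cams, job
def snap(name, fn):
    ci=cams.camera_info(name); im=cams.snapshot(name)
    cv2.imwrite('pics/'+fn,im[:,:,::-1]); return im,ci
def P(ci):
    R=cv2.Rodrigues(np.array(ci['rvec'],float))[0]; return R,np.array(ci['tvec'],float).ravel()
def ray(ci,u,v):
    R,t=P(ci); d=R.T@np.array([(u-ci['cx'])/ci['fx'],(v-ci['cy'])/ci['fy'],1]); c=-R.T@t; return c,d/np.linalg.norm(d)
def atz(ci,u,v,z):
    c,d=ray(ci,u,v); return c+d*(z-c[2])/d[2]
def proj(ci,p):
    R,t=P(ci); q=R@np.array(p,float)+t; return np.array([ci['fx']*q[0]/q[2]+ci['cx'],ci['fy']*q[1]/q[2]+ci['cy']])
def tri(obs):
    A=np.zeros((3,3));b=np.zeros(3);L=[]
    for ci,u,v in obs:
        c,d=ray(ci,u,v);M=np.eye(3)-np.outer(d,d);A+=M;b+=M@c;L.append((c,d))
    x=np.linalg.solve(A,b); return x,[float(np.linalg.norm((np.eye(3)-np.outer(d,d))@(x-c))) for c,d in L]
E
python3 - <<'E'
from h import *
np.set_printoptions(precision=4,suppress=True)
for n in ['scene','side','wrist']:
    im,ci=snap(n,n+'0.png'); R,t=P(ci); print(n,ci['fx'],-R.T@t,R[2])
s=bot.state(); print(s)
E
```

```text
pics
scene 415.62370477895405 [1.0689 0.3253 1.1196] [-0.4271 -0.3183 -0.8463]
side 402.44987925143965 [ 0.0618 -1.1096  0.932 ] [ 0.3349  0.7359 -0.5885]
wrist 310.45265549492194 [0.5494 0.0702 0.3845] [-0.0011 -0.2725 -0.9622]
{'clock': 0.15, 'qpos': array([-12.3357,  21.8312,  74.3696,  -0.0023,  83.8591, -12.3355]), 'qvel': array([-0.0301, -0.1385, -0.1474, -0.026 , -0.015 ,  0.0015]), 'joint_efforts': array([  0.0028, -43.8084, -22.4613,   0.0713,   0.0343,  -0.0001]), 'eef_pos': array([0.5498, 0.    , 0.2523]), 'eef_rot': array([[ 1.    , -0.001 , -0.    ],
       [ 0.    ,  0.0002,  1.    ],
       [-0.001 , -1.    ,  0.0002]]), 'wrist_force': array([0.5798, 0.241 , 0.484 ]), 'moment': array([ 0.0206, -0.0063, -0.013 ]), 'grip_width': 1.0022351034589145}
```

View images.

View pics/scene0.png

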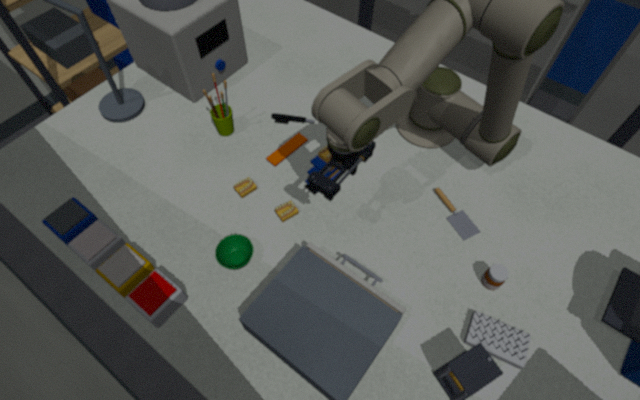

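View pics/side0.png

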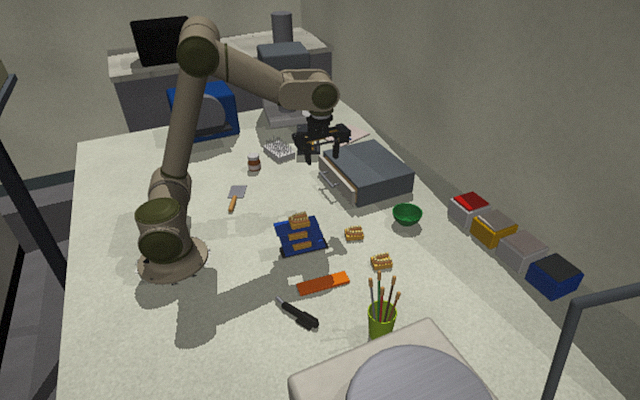

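View pics/wrist0.png

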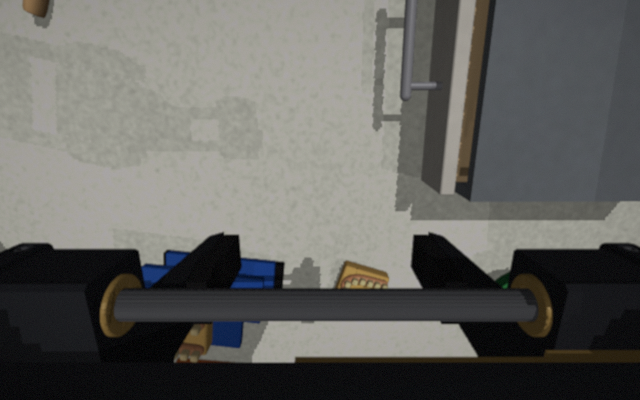

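Run:
```python
import cv2
a=cv2.imread('pics/side0.png')[205:345,260:410]; cv2.imwrite('pics/side0c.png',cv2.resize(a,None,fx=4,fy=4,interpolation=cv2.INTER_CUBIC))
a=cv2.imread('pics/scene0.png')[100:220,200:380]; cv2.imwrite('pics/scene0c.png',cv2.resize(a,None,fx=4,fy=4,interpolation=cv2.INTER_CUBIC))
a=cv2.imread('pics/scene0.png')[235:400,235:420]; cv2.imwrite('pics/scene0d.png',cv2.resize(a,None,fx=3,fy=3,interpolation=cv2.INTER_CUBIC))
a=cv2.imread('pics/side0.png')[125:210,305:425]; cv2.imwrite('pics/side0d.png',cv2.resize(a,None,fx=5,fy=5,interpolation=cv2.INTER_CUBIC))
```

```text
(no output)
```

View pics/side0c.png

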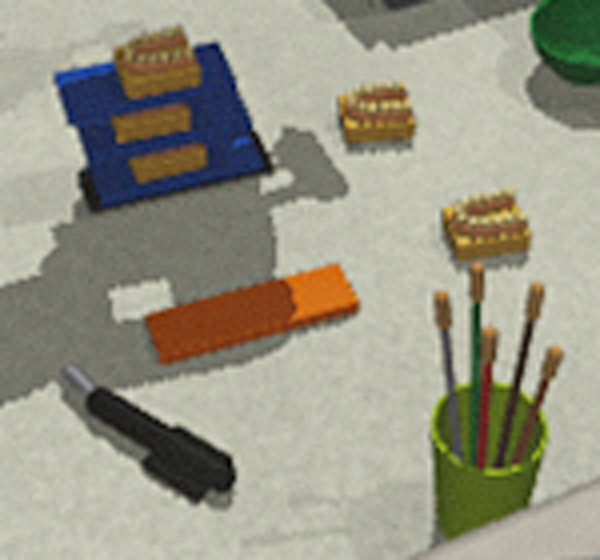

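View pics/scene0c.png

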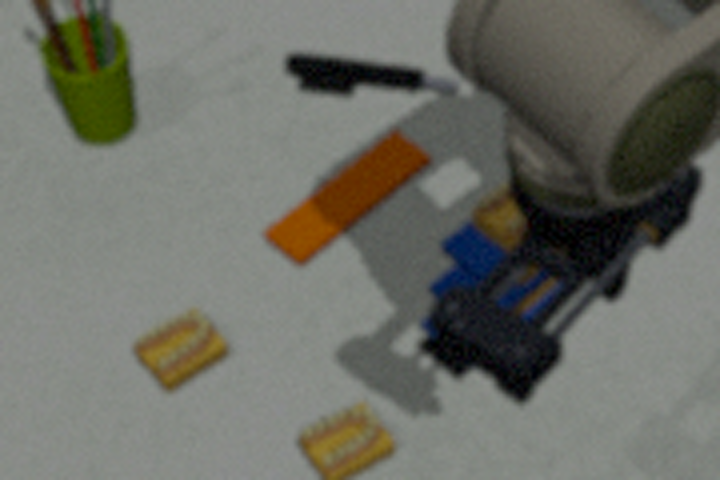

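View pics/scene0d.png

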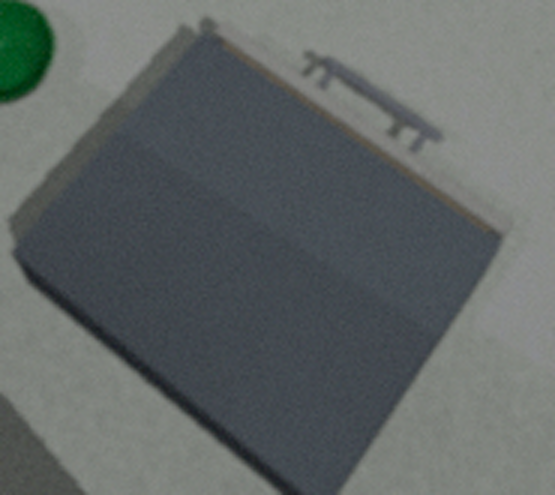

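View pics/side0d.png

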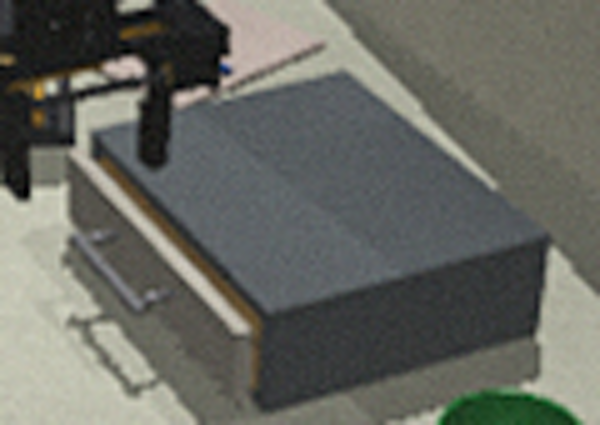

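Run:
```python
from h import *
np.set_printoptions(precision=4,suppress=True)
S=cams.camera_info('scene');D=cams.camera_info('side')
def sc(x,y,z=4,o=(200,100)): return (x/z+o[0],y/z+o[1])
def t(n,a,b): print(n,*tri([(S,*a),(D,*b)]))
t('handle -y',sc(324,64,3,(235,235)),sc(140,304,5,(305,125)))
t('handle +y',sc(438,136,3,(235,235)),sc(74,238,5,(305,125)))
t('cab front -y',sc(212,40,3,(235,235)),sc(262,318,5,(305,125)))
t('cab front +y',sc(500,237,3,(235,235)),sc(93,135,5,(305,125)))
# rest corners top z .012
for p in [(398,130),(430,160),(300,263),(266,235)]: print('rest sc',atz(S,*sc(*p),.012))
for p in [(146,316),(341,264),(358,300),(166,361)]: print('rest sd',atz(D,*sc(*p,4,(260,205)),.012))
print('castA',atz(S,*sc(181,348),.027),atz(D,*sc(487,222,4,(260,205)),.027))
print('castB',atz(S,*sc(347,442),.027),atz(D,*sc(377,115,4,(260,205)),.027))
print('stand',[atz(D,*sc(*p,4,(260,205)),.012) for p in [(92,208),(270,167)]])
print('cast3 base',[atz(D,*sc(*p,4,(260,205)),.112+.0) for p in [(122,96),(202,84)]])
print('plate3 corners',[atz(D,*sc(*p,4,(260,205)),.110) for p in [(57,80),(217,45)]])
print('plate1 ',[atz(D,*sc(*p,4,(260,205)),.022) for p in [(97,200),(268,162)]])
```

```text
handle -y [0.6326 0.0825 0.0583] [0.0005965317473166354, 0.0005965317473168598]
handle +y [0.6273 0.2038 0.0542] [0.001859651239381296, 0.0018596512393811797]
cab front -y [ 0.6888 -0.0081  0.0839] [0.001665414506542888, 0.0016654145065428763]
cab front +y [0.6869 0.2975 0.0911] [0.0030764446963333428, 0.0030764446963333475]
rest sc [ 0.3221 -0.3303  0.012 ]
rest sc [ 0.3316 -0.2866  0.012 ]
rest sc [ 0.4863 -0.3017  0.012 ]
rest sc [ 0.4816 -0.3436  0.012 ]
rest sd [ 0.3269 -0.2951  0.012 ]
rest sd [ 0.4861 -0.3104  0.012 ]
rest sd [ 0.4805 -0.3502  0.012 ]
rest sd [ 0.3239 -0.3431  0.012 ]
castA [ 0.6164 -0.3118  0.027 ] [ 0.6056 -0.3324  0.027 ]
castB [ 0.602  -0.1517  0.027 ] [ 0.5886 -0.1778  0.027 ]
stand [array([ 0.3302, -0.1651,  0.012 ]), array([ 0.4836, -0.1832,  0.012 ])]
cast3 base [array([ 0.3667, -0.1564,  0.112 ]), array([ 0.4303, -0.1702,  0.112 ])]
plate3 corners [array([ 0.3271, -0.1121,  0.11  ]), array([ 0.4626, -0.1261,  0.11  ])]
plate1  [array([ 0.3342, -0.1682,  0.022 ]), array([ 0.4801, -0.1868,  0.022 ])]
```

```bash
python3 -m crank '[[[0.03,0,0.035],[0,0,0],0.088],[[0.06,0,0.06],[0,0,0],0.088],[[0.06,0,0.07],[0,0,0],0.088],[[0.06,0,0.07],[0,0,0],0.088],[[0.06,0,0.07],[0,0,0],0.088],[[0.06,0,0.07],[0,0,0],0.088]]'
python3 - <<'E'
from h import *
im,ci=snap('wrist','w1.png')
snap('scene','s1.png');snap('side','d1.png')
for p in [(.63,.083,.057),(.63,.203,.057),(.63,.143,.057)]: print(proj(ci,p))
E
```

```text
clock: 0.65
eef_pos: [0.6093, 0.0692, 0.2528]
eef_rot: [[1.0, -0.0, 0.001], [-0.001, -0.0, 1.0], [-0.0, -1.0, -0.0]]
wrist_force: [-0.8, -0.1, 0.1]
grip_width: 0.999
[345.63641273 163.79921238]
[347.67195378  40.0008045 ]
[346.60119191 105.12285892]
```

View pics/w1.png

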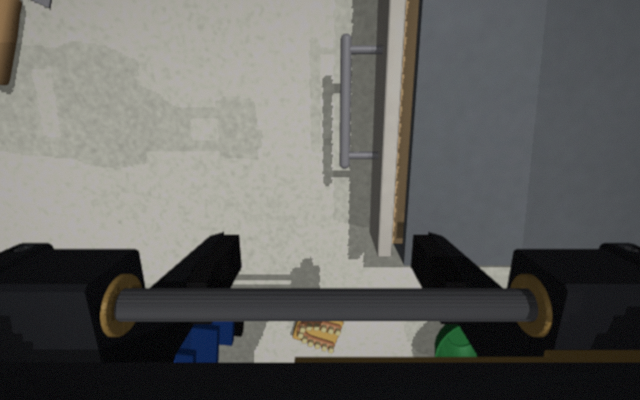

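View pics/s1.png

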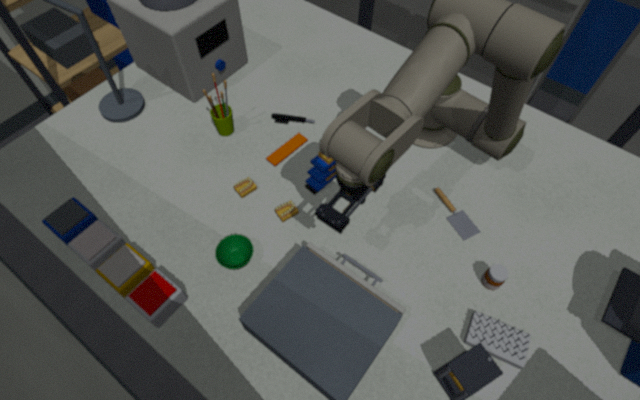

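Run:
```python
from h import *
np.set_printoptions(precision=4,suppress=True)
# w0 pose: tcp (.5498,0,.2523); reconstruct by offset from the current
s=bot.state();print(s['eef_pos'])
c=cams.camera_info('wrist');R,t=P(c);cc=-R.T@t
c0=dict(c);c0['tvec']=-R@(np.array([.5494,.0702,.3845]))
print(tri([(c,345,166),(c0,405.5,99)]))
print(atz(c,345,166,.0575),atz(c,345.8,35,.0575))
# front top edge of the drawer, cab front top
print(atz(c,378,255,.082),atz(c,391,0,.082),'cab',atz(c,406,264,.095),atz(c,418,0,.095))
```

```text
[0.6096 0.069  0.2531]
(array([0.6301, 0.0798, 0.0551]), [0.00031962747192160776, 0.00031962747192152693])
[0.6297 0.0805 0.0575] [0.6286 0.2072 0.0575]
[ 0.665  -0.0117  0.082 ] [0.6656 0.2293 0.082 ] cab [ 0.6921 -0.0156  0.095 ] [0.6855 0.2254 0.095 ]
```

```bash
python3 -m crank '[[[0.01,0,0.035],[0,0,0],0.022],[[0.019,0.03,0.07],[0,0,0],0.022],[[0.019,0.07,0.074],[0,0,0],0.022],[[0.019,0.105,0.074],[0,0,0],0.022],[[0.019,0.11,0.074],[0,0,0],0.022],[[0.019,0.11,0.074],[0,0,0],0.022],[[0.019,0.11,0.074],[0,0,0],0.022]]'
python3 - <<'E'
from h import *
im,ci=snap('wrist','w2.png');print(bot.state()['eef_pos'],proj(ci,(.629,.144,.057)))
E
```

```text
clock: 1.38
eef_pos: [0.6298, 0.1432, 0.1449]
eef_rot: [[1.0, 0.003, 0.001], [-0.001, 0.0, 1.0], [0.003, -1.0, 0.0]]
wrist_force: [0.5, 0.4, 0.4]
grip_width: 0.491
[0.63014323 0.14331316 0.14566252] [324.95385176 206.0301256 ]
```

View pics/w2.png

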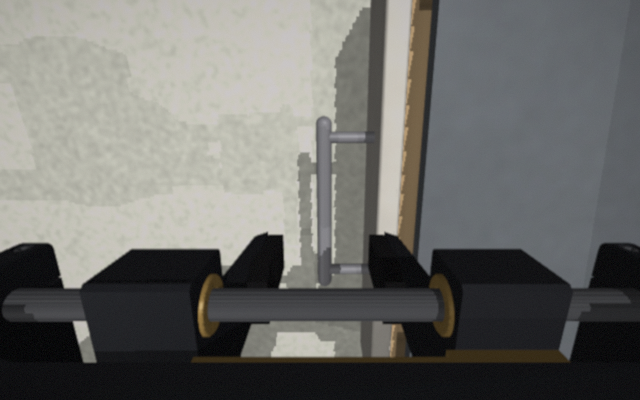

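```bash
python3 -m crank '[[[0,0.01,0],[0,0,0],0.022],[[0,0.015,0],[0,0,0],0.022],[[0,0.02,0],[0,0,0],0.022],[[0,0.02,0],[0,0,0],0.022],[[0,0.05,0],[0,0,0],0.022],[[0,0.08,0],[0,0,0],0.022],[[0,0.088,0],[0,0,0],0.022],[[0,0.088,0],[0,0,0],0.022],[[0,0.088,0],[0,0,0],0.0],[[0,0.088,0],[0,0,0],0.0],[[0,0.088,0],[0,0,0],0.0],[[0,0.088,0],[0,0,0],0.0]]'
```

```text
clock: 2.43
eef_pos: [0.6298, 0.1441, 0.0565]
eef_rot: [[1.0, 0.003, -0.0], [0.0, 0.0, 1.0], [0.003, -1.0, 0.0]]
wrist_force: [0.2, -0.2, 5.1]
grip_width: 0.113
```

```bash
python3 -m crank '[[[-0.01,0,0],[0,0,0],0.0],[[-0.025,0,0],[0,0,0],0.0],[[-0.04,0,0],[0,0,0],0.0],[[-0.055,0,0],[0,0,0],0.0],[[-0.07,0,0],[0,0,0],0.0],[[-0.085,0,0],[0,0,0],0.0],[[-0.1,0,0],[0,0,0],0.0],[[-0.115,0,0],[0,0,0],0.0],[[-0.13,0,0],[0,0,0],0.0],[[-0.14,0,0],[0,0,0],0.0],[[-0.15,0,0],[0,0,0],0.0],[[-0.15,0,0],[0,0,0],0.0],[[-0.15,0,0],[0,0,0],0.0]]'
```

```text
clock: 3.52
eef_pos: [0.4795, 0.1436, 0.0564]
eef_rot: [[1.0, 0.003, -0.0], [0.0, -0.001, 1.0], [0.003, -1.0, -0.001]]
wrist_force: [-1.0, -3.5, 9.1]
grip_width: 0.117
```

```bash
python3 -m crank '[[[-0.005,0,0],[0,0,0],0.0],[[-0.01,0,0],[0,0,0],0.0],[[-0.014,0,0],[0,0,0],0.0],[[-0.018,0,0],[0,0,0],0.0],[[-0.02,0,0],[0,0,0],0.0],[[-0.02,0,0],[0,0,0],0.0]]'
```

```text
clock: 4.02
eef_pos: [0.4599, 0.1435, 0.0564]
eef_rot: [[1.0, 0.004, -0.0], [0.0, -0.001, 1.0], [0.004, -1.0, -0.001]]
wrist_force: [-1.1, -3.7, 9.9]
grip_width: 0.112
```

```bash
python3 -m crank '[[[-0.003,0,0],[0,0,0],0.0],[[-0.006,0,0],[0,0,0],0.0],[[-0.006,0,0],[0,0,0],0.0],[[-0.006,0,0],[0,0,0],0.0]]'
```

```text
clock: 4.35
eef_pos: [0.454, 0.1435, 0.0564]
eef_rot: [[1.0, 0.004, -0.0], [0.0, -0.001, 1.0], [0.004, -1.0, -0.001]]
wrist_force: [-0.8, -4.7, 9.3]
grip_width: 0.112
```

```bash
python3 -m crank '[[[-0.003,0,0],[0,0,0],0.0],[[-0.006,0,0],[0,0,0],0.0],[[-0.006,0,0],[0,0,0],0.0],[[-0.006,0,0],[0,0,0],0.0]]'
```

```text
clock: 4.68
eef_pos: [0.4491, 0.1435, 0.0564]
eef_rot: [[1.0, 0.006, -0.0], [0.0, -0.001, 1.0], [0.006, -1.0, -0.001]]
wrist_force: [3.4, -5.1, 7.2]
grip_width: 0.112
```

```bash
python3 -m crank '[[[-0.002,0,0],[0,0,0],0.0],[[-0.004,0,0],[0,0,0],0.0],[[-0.004,0,0],[0,0,0],0.0]]'
python3 - <<'E'
from h import *
snap('scene','s3.png');snap('side','d3.png')
E
```

```text
clock: 4.93
eef_pos: [0.449, 0.1435, 0.0566]
eef_rot: [[1.0, 0.015, 0.0], [-0.0, -0.0, 1.0], [0.015, -1.0, -0.0]]
wrist_force: [19.1, -3.0, -6.9]
grip_width: 0.115
```

View pics/s3.png

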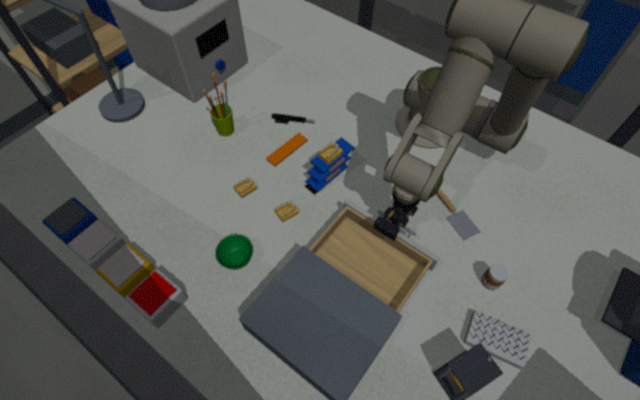

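View pics/d3.png

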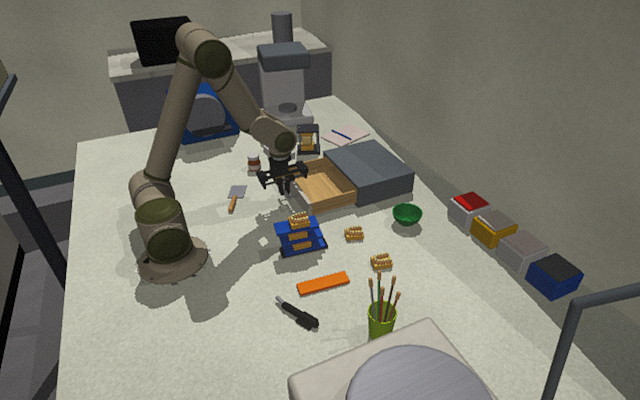

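```bash
python3 -m crank '[[[0.005,0,0],[0,0,0],0.0],[[0.005,0,0],[0,0,0],0.0],[[0.005,0,0],[0,0,0],0.026],[[0.005,0,0],[0,0,0],0.026],[[0.005,0,0],[0,0,0],0.026],[[0.005,-0.03,0],[0,0,0],0.026],[[0.005,-0.07,0],[0,0,0],0.026],[[0.005,-0.11,0],[0,0,0],0.088],[[0.005,-0.15,0],[0,0,0],0.088],[[0.005,-0.18,0],[0,0,0],0.088],[[0.005,-0.18,0],[0,0,0],0.088]]'
python3 - <<'E'
from h import *
print(bot.state()['eef_pos'])
im,ci=snap('wrist','w4.png')
np.save('w4ci.npy',ci,allow_pickle=True)
E
```

```text
clock: 5.95
eef_pos: [0.4496, 0.1443, 0.2405]
eef_rot: [[1.0, 0.011, -0.0], [0.0, 0.001, 1.0], [0.011, -1.0, 0.001]]
wrist_force: [-0.7, -1.1, -0.1]
grip_width: 0.574
[0.44959398 0.14433114 0.24047016]
```

View pics/w4.png

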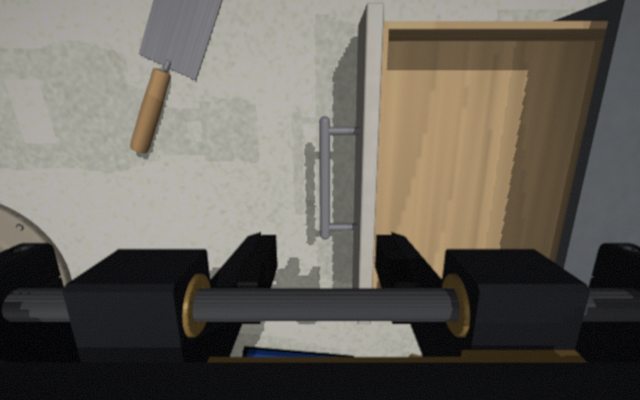

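Run:
```python
from h import *
np.set_printoptions(precision=4,suppress=True)
c=np.load('w4ci.npy',allow_pickle=True).item()
print('front top inner',atz(c,378,250,.082),atz(c,384,20,.082));print('outer',atz(c,358,280,.082))
print('cab',atz(c,556,262,.095),atz(c,610,20,.095))
print('side wall far +y top', atz(c,450,25,.073), 'handle',atz(c,325,118,.0565),atz(c,326,238,.0565))
for n,(y0,y1,x0,x1,f) in {'s3':(130,230,220,370,5),'d3':(200,310,265,405,5)}.items():
    a=cv2.imread(f'pics/{n}.png')[y0:y1,x0:x1]; cv2.imwrite(f'pics/{n}c.png',cv2.resize(a,None,fx=f,fy=f,interpolation=cv2.INTER_CUBIC))
```

```text
front top inner [0.5044 0.0755 0.082 ] [0.4998 0.2865 0.082 ]
outer [0.4848 0.0411 0.082 ]
cab [0.6804 0.0677 0.095 ] [0.6805 0.2837 0.095 ]
side wall far +y top [0.5592 0.285  0.073 ] handle [0.4504 0.206  0.0565] [0.4514 0.0781 0.0565]
```

View pics/s3c.png

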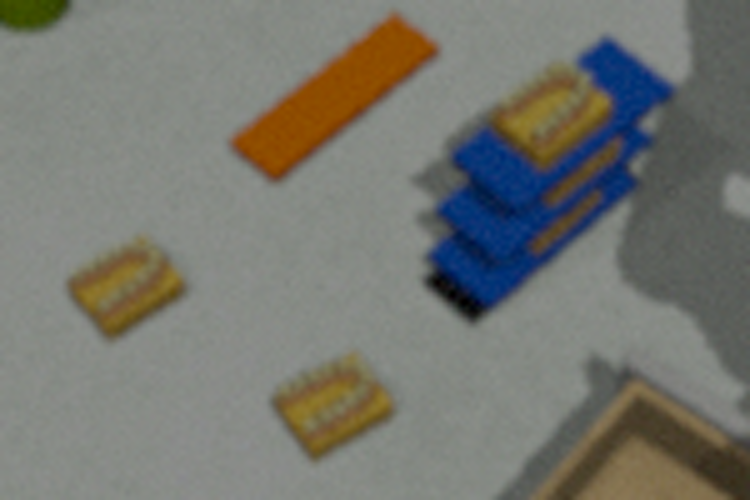

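View pics/d3c.png

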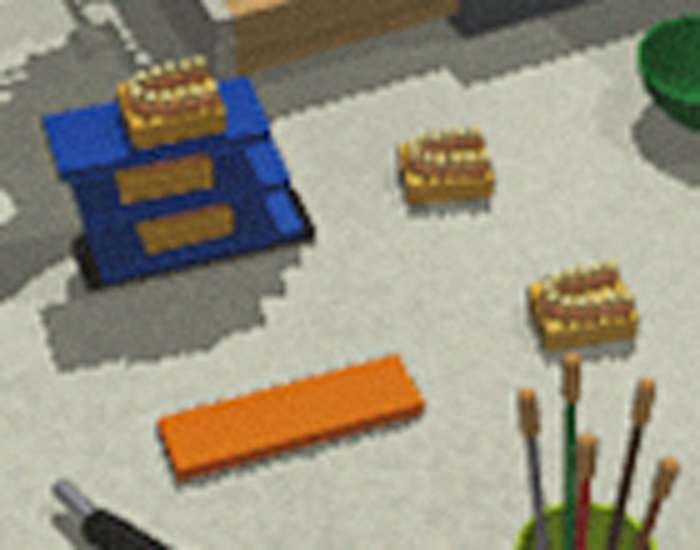

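```bash
python3 -m crank '[[[-0.01,-0.03,-0.02],[0,7,0],0.088],[[-0.02,-0.05,-0.05],[0,14,0],0.088],[[-0.03,-0.06,-0.08],[0,21,0],0.088],[[-0.04,-0.06,-0.11],[0,28,0],0.088],[[-0.05,-0.06,-0.14],[0,35,0],0.088],[[-0.06,-0.06,-0.17],[0,42,0],0.088],[[-0.07,-0.06,-0.2],[0,49,0],0.088],[[-0.08,-0.06,-0.23],[0,56,0],0.088],[[-0.09,-0.06,-0.26],[0,63,0],0.088],[[-0.1,-0.06,-0.285],[0,70,0],0.088],[[-0.1,-0.06,-0.285],[0,77,0],0.088],[[-0.1,-0.06,-0.285],[0,84,0],0.088],[[-0.1,-0.06,-0.285],[0,90,0],0.088],[[-0.1,-0.06,-0.285],[0,90,0],0.088],[[-0.1,-0.06,-0.285],[0,90,0],0.088]]'
python3 - <<'E'
from h import *
s=bot.state();print(s['eef_pos'],s['qpos'],s['eef_rot'])
im,ci=snap('wrist','w5.png')
np.save('w5ci.npy',ci,allow_pickle=True)
E
```

```text
clock: 7.25
eef_pos: [0.3477, -0.1408, 0.2937]
eef_rot: [[0.003, -0.002, 1.0], [-1.0, 0.001, 0.003], [-0.001, -1.0, -0.002]]
wrist_force: [0.2, -0.3, 0.0]
grip_width: 0.993
[ 0.34773309 -0.14076238  0.29373342] [-4.02915395e+01  1.90599929e+00  9.37540874e+01  6.32123253e-04
  8.44682933e+01  4.95211740e+01] [[ 0.00326644 -0.00170199  0.99999322]
 [-0.9999936   0.00145735  0.00326892]
 [-0.00146291 -0.99999749 -0.00169722]]
```

View pics/w5.png

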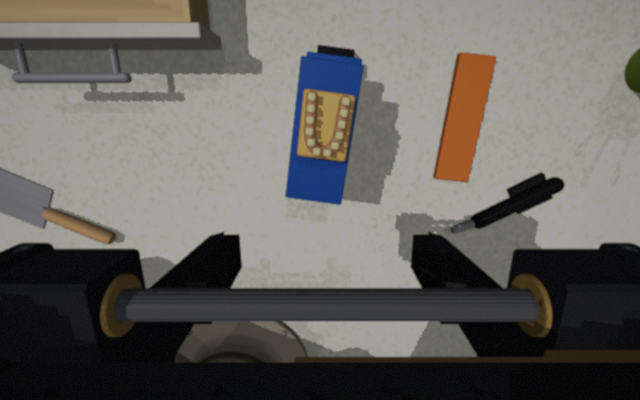

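```bash
python3 - <<'E'
from h import *
np.set_printoptions(precision=4,suppress=True)
c=np.load('w5ci.npy',allow_pickle=True).item()
def q(n,pts,z):
    W=np.array([atz(c,*p,z) for p in pts]);m=W.mean(0)
    e=[np.linalg.norm(W[i]-W[(i+1)%4]) for i in range(4)]
    d=(W[0]+W[1]-W[2]-W[3]); print(n,m,'yaw',np.degrees(np.arctan2(d[1],d[0])),np.array(e))
q('plate3',[(302,55),(362,60),(341,203),(286,197)],.11)
q('cast3',[(305,89),(355,92),(347,163),(297,159)],.13)
q('rest',[(459,53),(496,57),(468,181),(435,179)],.012)
# height via side+scene+wrist: cast3 base corner
S=cams.camera_info('scene');D=cams.camera_info('side')
print(tri([(c,341,203),(D,265+60/5,200+178/5)]), tri([(c,286,197),(D,265+45/5,200+117/5),(S,220+672/5,130+92/5)]))
print(tri([(c,302,55),(D,265+250/5,200+78/5)]))
E
python3 - <<'E'
import cv2
a=cv2.imread('pics/w5.png')[30:220,270:510]; cv2.imwrite('pics/w5c.png',cv2.resize(a,None,fx=3,fy=3,interpolation=cv2.INTER_CUBIC))
E
```

```text
plate3 [ 0.3938 -0.1367  0.11  ] yaw -7.548807311736629 [0.0565 0.1417 0.0587 0.1397]
cast3 [ 0.4011 -0.1404  0.13  ] yaw -6.45854086948828 [0.0452 0.065  0.0481 0.064 ]
rest [ 0.4026 -0.3188  0.012 ] yaw -5.119886493212285 [0.0461 0.1567 0.0454 0.1584]
(array([ 0.3193, -0.1573,  0.1028]), [0.0007469683217398087, 0.0007469683217397681]) (array([ 0.3287, -0.0979,  0.1057]), [0.0025110937934262434, 0.001872618031258745, 0.0009745000487477236])
(array([ 0.4675, -0.1177,  0.105 ]), [0.0011920734779006796, 0.001192073477900678])
```

View pics/w5c.png

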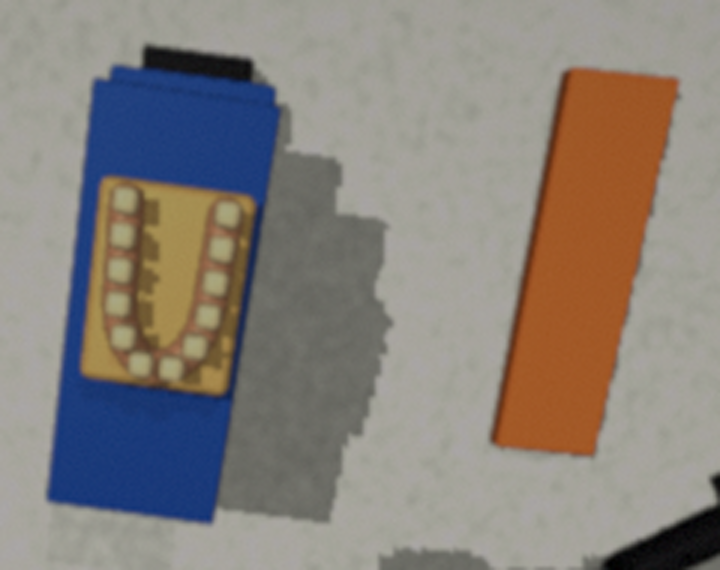

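```bash
cat >> h.py <<'E'
def quad(c,n,pts,z):
    W=np.array([atz(c,*p,z) for p in pts]);m=W.mean(0)
    e=[np.linalg.norm(W[i]-W[(i+1)%4]) for i in range(4)]
    d=(W[0]+W[1]-W[2]-W[3]); print(n,m.round(4),'yaw',np.degrees(np.arctan2(d[1],d[0])).round(2),np.array(e).round(4)); return m
E
python3 - <<'E'
from h import *
c=np.load('w5ci.npy',allow_pickle=True).item()
quad(c,'plate3',[(301.7,56.3),(363.3,65),(341,203.7),(285.7,196.7)],.11)
quad(c,'cast3',[(304.3,89.3),(356,96),(346.3,162),(296.7,155.7)],.13)
quad(c,'rest',[(460.7,53),(496.7,56.3),(469,181.7),(436.7,177.7)],.012)
E
```

```text
plate3 [ 0.3923 -0.1369  0.11  ] yaw -7.97 [0.0585 0.1383 0.0591 0.1382]
cast3 [ 0.4012 -0.1402  0.13  ] yaw -7.47 [0.0471 0.0608 0.0479 0.0606]
rest [ 0.403  -0.3205  0.012 ] yaw -4.97 [0.0447 0.1584 0.045  0.1566]
```

```bash
python3 -m crank '[[[0,0.01,0.03],[0,7.5,0],0.088],[[-0.001,0.03,0.0535],[0,7.5,0],0.088],[[-0.001,0.07,0.0535],[0,7.5,0],0.088],[[-0.001,0.11,0.0535],[0,7.5,0],0.088],[[-0.001,0.14,0.0535],[0,7.5,0],0.088],[[-0.001,0.155,0.0535],[0,7.5,0],0.088],[[-0.001,0.166,0.0535],[0,7.5,0],0.088],[[-0.001,0.166,0.0535],[0,7.5,0],0.088]]'
python3 - <<'E'
from h import *
s=bot.state();print(s['eef_pos'])
im,ci=snap('wrist','w6.png');snap('side','d6.png')
E
```

```text
clock: 7.97
eef_pos: [0.4006, -0.1392, 0.1266]
eef_rot: [[-0.128, -0.004, 0.992], [-0.992, 0.003, -0.128], [-0.002, -1.0, -0.004]]
wrist_force: [-0.1, 0.4, -0.3]
grip_width: 1.0
[ 0.40058063 -0.13917538  0.12659833]
```

View pics/w6.png

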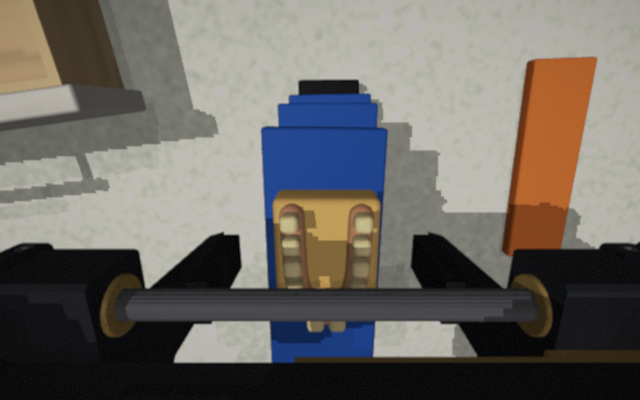

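View pics/d6.png

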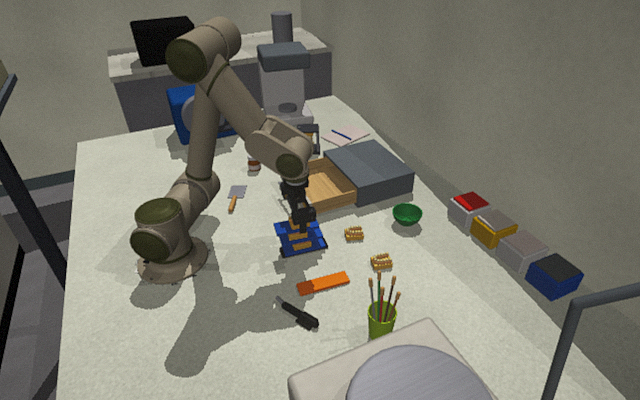

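```bash
python3 -m crank '[[[0,0,0],[0,0,0],0.03],[[0,0,0],[0,0,0],0.03],[[0,0,0],[0,0,0],0.03],[[0,0,0],[0,0,0],0.03],[[0,0,0],[0,0,0],0.03],[[0,0,0],[0,0,0],0.03],[[0,0,0],[0,0,0],0.03],[[0,0,0],[0,0,0],0.03],[[0,0,0],[0,0,0],0.03],[[0,-0.005,0],[0,0,0],0.03],[[0,-0.02,0],[0,0,0],0.03],[[0,-0.05,0],[0,0,0],0.03],[[0,-0.08,0],[0,0,0],0.03],[[0,-0.08,0],[0,0,0],0.03]]'
python3 - <<'E'
from h import *
im,ci=snap('side','d7.png')
im,ci=snap('wrist','w7.png')
E
```

```text
clock: 9.23
eef_pos: [0.403, -0.141, 0.2134]
eef_rot: [[-0.13, 0.007, 0.991], [-0.991, -0.005, -0.13], [0.004, -1.0, 0.008]]
wrist_force: [0.4, -0.8, -0.5]
grip_width: 0.541
```

View pics/d7.png

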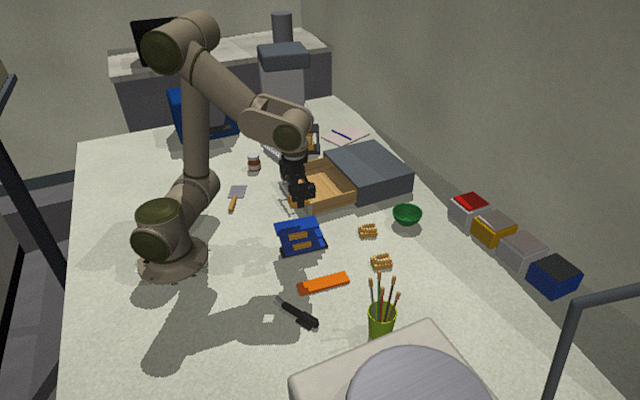

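View pics/w7.png

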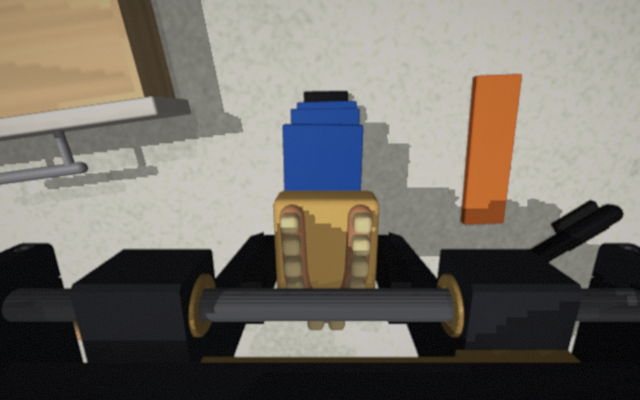

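```bash
cat >> h.py <<'E'
def rel(X,Y,Z,yaw=None):
    """shift in tool axes, yaw = world yaw of tool z axis (deg)"""
    s=bot.state();R=np.array(s['eef_rot']);d=R.T@(np.array([X,Y,Z])-s['eef_pos'])
    y0=np.degrees(np.arctan2(R[1,2],R[0,2]))
    print('shift',d.round(4),'dist',np.linalg.norm(d).round(3),'turn_y',None if yaw is None else round(-(yaw-y0),2),'now',np.round(s['eef_pos'],4),'yaw',y0.round(2))
E
python3 -c "
from h import *
rel(.618,.232,.21,0.5);rel(.618,.232,.04,.5)"
```

```text
shift [-0.397  -0.0009  0.1661] dist 0.43 turn_y -8.0 now [ 0.4015 -0.14    0.2091] yaw -7.5
shift [-0.3972  0.1691  0.1659] dist 0.462 turn_y -8.0 now [ 0.4015 -0.14    0.2091] yaw -7.5
```

```bash
python3 -m crank '[[[-0.03,0,0.012],[0,-2,0],0.03],[[-0.065,0,0.027],[0,-5,0],0.03],[[-0.1,0,0.042],[0,-8,0],0.03],[[-0.137,0,0.057],[0,-8,0],0.03],[[-0.174,0,0.072],[0,-8,0],0.03],[[-0.211,0,0.088],[0,-8,0],0.03],[[-0.248,0,0.104],[0,-8,0],0.03],[[-0.285,0,0.12],[0,-8,0],0.03],[[-0.32,0,0.135],[0,-8,0],0.03],[[-0.355,0,0.15],[0,-8,0],0.03],[[-0.385,0,0.161],[0,-8,0],0.03],[[-0.397,0,0.166],[0,-8,0],0.03],[[-0.397,0,0.166],[0,-8,0],0.03],[[-0.397,0.03,0.166],[0,-8,0],0.03],[[-0.397,0.06,0.166],[0,-8,0],0.03],[[-0.397,0.08,0.166],[0,-8,0],0.03],[[-0.397,0.08,0.166],[0,-8,0],0.03]]'
python3 - <<'E'
from h import *
im,ci=snap('scene','s8.png')
im,ci=snap('wrist','w8.png')
rel(.618,.232,.04,.5)
E
```

```text
clock: 10.75
eef_pos: [0.6151, 0.2304, 0.1229]
eef_rot: [[0.008, -0.011, 1.0], [-1.0, -0.002, 0.008], [0.002, -1.0, -0.011]]
wrist_force: [-0.5, -0.8, -2.3]
grip_width: 0.54
shift [-0.0009  0.0883  0.0006] dist 0.088 turn_y -0.04 now [0.6175 0.2311 0.1283] yaw 0.46
```

View pics/s8.png

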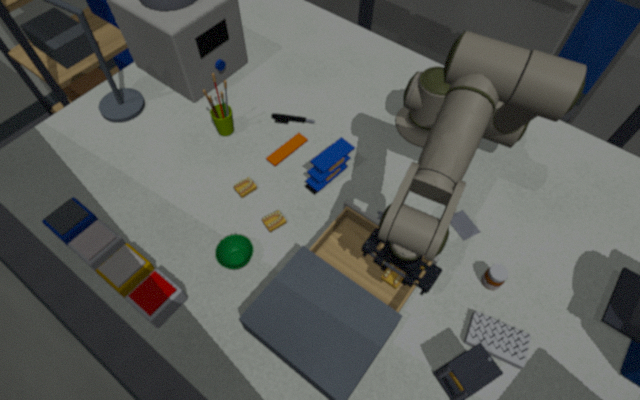

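View pics/w8.png

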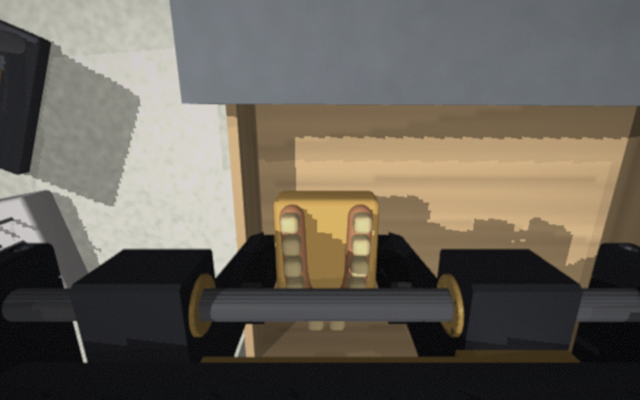

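```bash
python3 -m crank '[[[-0.0,0.03,0.0],[0,0,0],0.03],[[-0.0,0.055,0.0],[0,0,0],0.03],[[0,0.072,0],[0,0,0],0.03],[[0,0.08,0],[0,0,0],0.03],[[0,0.085,0],[0,0,0],0.03],[[0,0.087,0],[0,0,0],0.03],[[0,0.087,0],[0,0,0],0.03],[[0,0.087,0],[0,0,0],0.03]]'
```

```text
clock: 11.52
eef_pos: [0.6185, 0.232, 0.0431]
eef_rot: [[0.009, 0.002, 1.0], [-1.0, 0.0, 0.009], [-0.0, -1.0, 0.002]]
wrist_force: [-0.3, -0.4, -1.7]
grip_width: 0.542
```

```bash
python3 -m crank '[[[0,0.002,0],[0,0,0],0.03],[[0,0.003,0],[0,0,0],0.03],[[0,0.003,0],[0,0,0],0.03]]'
```

```text
clock: 11.77
eef_pos: [0.6191, 0.2321, 0.0409]
eef_rot: [[0.009, 0.004, 1.0], [-1.0, 0.0, 0.009], [-0.0, -1.0, 0.004]]
wrist_force: [0.7, 0.3, 8.1]
grip_width: 0.539
```

```bash
python3 -m crank '[[[0,0.001,0],[0,0,0],0.058],[[0,0.001,0],[0,0,0],0.058],[[0,0.001,0],[0,0,0],0.058],[[0,-0.01,0],[0,0,0],0.058],[[0,-0.04,0],[0,0,0],0.058],[[0,-0.08,0],[0,0,0],0.058],[[0,-0.12,0],[0,0,0],0.088],[[0,-0.16,0],[0,0,0],0.088],[[0,-0.18,0],[0,0,0],0.088]]'
python3 - <<'E'
from h import *
im,ci=snap('wrist','w9.png')
rel(.35,-.14,.225,-8)
E
```

```text
clock: 12.52
eef_pos: [0.6186, 0.2322, 0.2253]
eef_rot: [[0.009, 0.008, 1.0], [-1.0, 0.001, 0.009], [-0.001, -1.0, 0.008]]
wrist_force: [0.3, 0.2, 0.3]
grip_width: 0.863
shift [ 0.3699 -0.0013 -0.2726] dist 0.46 turn_y 8.51 now [0.6193 0.2323 0.2277] yaw 0.51
```

View pics/w9.png

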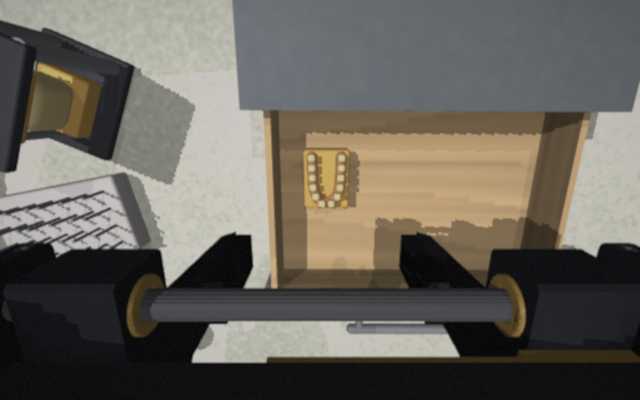

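```bash
python3 -m crank '[[[0.03,0,-0.02],[0,2,0],0.088],[[0.06,0,-0.043],[0,4,0],0.088],[[0.09,0,-0.065],[0,6,0],0.088],[[0.12,0,-0.087],[0,8.5,0],0.088],[[0.15,0,-0.109],[0,8.5,0],0.088],[[0.18,0,-0.131],[0,8.5,0],0.088],[[0.21,0,-0.153],[0,8.5,0],0.088],[[0.24,0,-0.175],[0,8.5,0],0.088],[[0.27,0,-0.197],[0,8.5,0],0.088],[[0.3,0,-0.22],[0,8.5,0],0.088],[[0.33,0,-0.243],[0,8.5,0],0.088],[[0.36,0,-0.265],[0,8.5,0],0.088],[[0.37,0,-0.272],[0,8.5,0],0.088],[[0.37,0,-0.272],[0,8.5,0],0.088],[[0.37,0,-0.272],[0,8.5,0],0.088]]'
python3 - <<'E'
from h import *
im,ci=snap('wrist','w10.png')
np.save('w10ci.npy',ci,allow_pickle=True)
a=im[:,:,::-1][20:235,220:560]; cv2.imwrite('pics/w10c.png',cv2.resize(a,(780,493),interpolation=cv2.INTER_CUBIC))
rel(.3925,-.137,.100,-8)
E
```

```text
clock: 13.82
eef_pos: [0.349, -0.1406, 0.2191]
eef_rot: [[-0.141, 0.001, 0.99], [-0.99, -0.0, -0.141], [0.0, -1.0, 0.001]]
wrist_force: [-0.1, 0.7, 0.2]
grip_width: 1.0
shift [-0.009   0.119   0.0422] dist 0.127 turn_y -0.02 now [ 0.3494 -0.14    0.219 ] yaw -8.02
```

View pics/w10c.png

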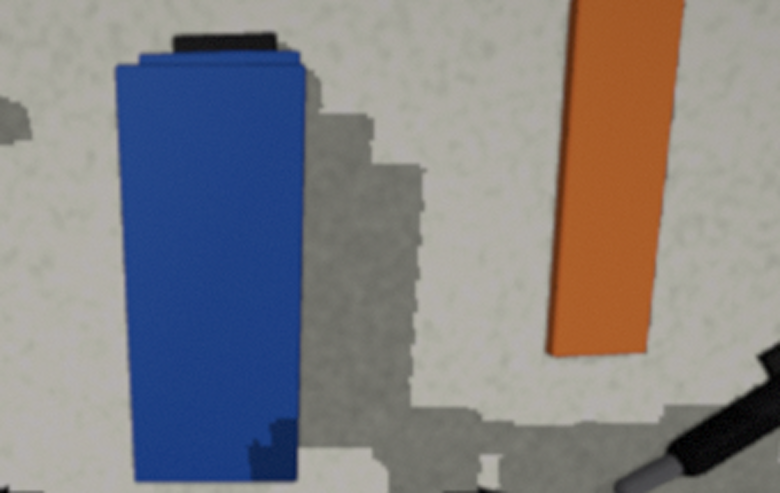

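Run:
```python
from h import *
c=np.load('w10ci.npy',allow_pickle=True).item()
for z in (.105,.11): quad(c,'plate3',[(271,48.8),(352.5,49.2),(349.5,229.7),(278.8,229.7)],z)
c5=np.load('w5ci.npy',allow_pickle=True).item()
for a,b in zip([(301.7,56.3),(363.3,65),(341,203.7),(285.7,196.7)],[(271,48.8),(352.5,49.2),(349.5,229.7),(278.8,229.7)]): print(tri([(c5,*a),(c,*b)])[0].round(4))
```

```text
plate3 [ 0.3913 -0.1364  0.105 ] yaw -8.02 [0.0592 0.1406 0.0601 0.1408]
plate3 [ 0.3918 -0.1367  0.11  ] yaw -8.02 [0.058  0.1377 0.0589 0.138 ]
[ 0.4648 -0.1173  0.1078]
[ 0.4609 -0.1786  0.0784]
[ 0.3223 -0.1561  0.1173]
[ 0.3276 -0.0979  0.1098]
```

```bash
python3 -m crank '[[[-0.004,0.03,0.02],[0,0,0],0.088],[[-0.009,0.06,0.0415],[0,0,0],0.088],[[-0.009,0.09,0.0415],[0,0,0],0.088],[[-0.009,0.11,0.0415],[0,0,0],0.088],[[-0.009,0.12,0.0415],[0,0,0],0.088],[[-0.009,0.12,0.0415],[0,0,0],0.04],[[-0.009,0.12,0.0415],[0,0,0],0.04],[[-0.009,0.12,0.0415],[0,0,0],0.04],[[-0.009,0.12,0.0415],[0,0,0],0.04],[[-0.009,0.12,0.0415],[0,0,0],0.04],[[-0.009,0.12,0.0415],[0,0,0],0.04],[[-0.009,0.12,0.0415],[0,0,0],0.04]]'
```

```text
clock: 14.87
eef_pos: [0.3919, -0.1374, 0.0995]
eef_rot: [[-0.139, 0.002, 0.99], [-0.99, -0.001, -0.139], [0.0, -1.0, 0.002]]
wrist_force: [0.2, 2.7, 7.2]
grip_width: 0.672
```

```bash
python3 -m crank '[[[0,-0.005,0],[0,0,0],0.04],[[0,-0.015,0],[0,0,0],0.04],[[0,-0.035,0],[0,0,0],0.04],[[0,-0.06,0],[0,0,0],0.04],[[0,-0.08,0],[0,0,0],0.04],[[0,-0.08,0],[0,0,0],0.04]]'
python3 - <<'E'
from h import *
im,ci=snap('wrist','w11.png'); snap('side','d11.png')
rel(.403,-.320,.15,-5)
E
```

```text
clock: 15.37
eef_pos: [0.3925, -0.1381, 0.1821]
eef_rot: [[-0.139, 0.005, 0.99], [-0.99, -0.004, -0.139], [0.003, -1.0, 0.006]]
wrist_force: [0.8, -0.6, 0.1]
grip_width: 0.675
shift [0.1793 0.029  0.037 ] dist 0.185 turn_y -3.01 now [ 0.3913 -0.1373  0.1789] yaw -8.01
```

View pics/w11.png

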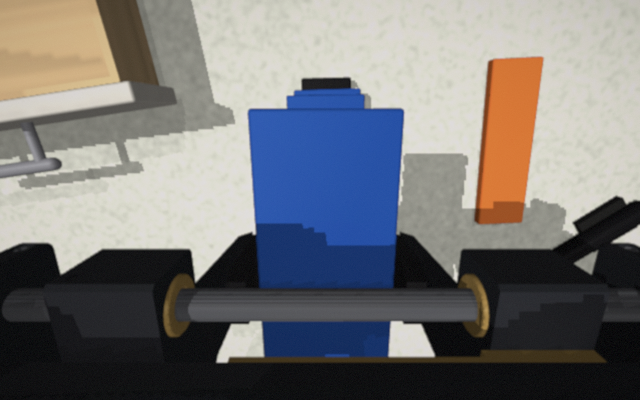

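View pics/d11.png

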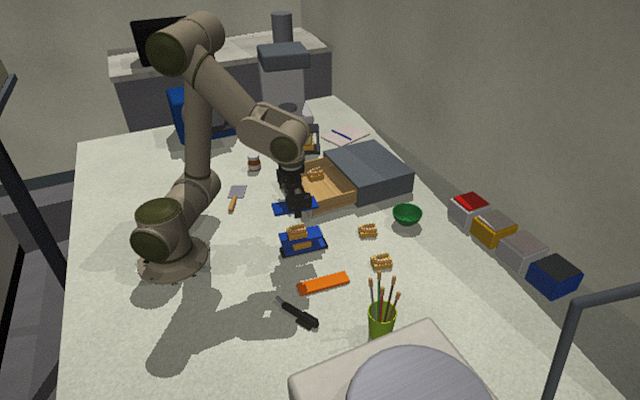

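```bash
python3 - <<'E'
from h import *
S=cams.camera_info('scene');D=cams.camera_info('side')
print('cup',tri([(S,223,108),(D,382,305)]), atz(S,226,132,0))
E
python3 -m crank '[[[0.02,0,0.004],[0,-1,0],0.04],[[0.05,0,0.01],[0,-3,0],0.04],[[0.085,0,0.017],[0,-3,0],0.04],[[0.12,0,0.025],[0,-3,0],0.04],[[0.15,0,0.031],[0,-3,0],0.04],[[0.172,0,0.036],[0,-3,0],0.04],[[0.179,0.015,0.037],[0,-3,0],0.04],[[0.179,0.05,0.037],[0,-3,0],0.04],[[0.179,0.085,0.037],[0,-3,0],0.04],[[0.179,0.11,0.037],[0,-3,0],0.04],[[0.179,0.12,0.037],[0,-3,0],0.04],[[0.179,0.12,0.037],[0,-3,0],0.04],[[0.179,0.12,0.037],[0,-3,0],0.04]]'
python3 - <<'E'
from h import *
im,ci=snap('wrist','w12.png')
rel(.403,-.320,.015,-5)
im,ci=snap('side','d12.png')
cv2.imwrite('pics/d12c.png',cv2.resize(im[190:350,240:420,::-1],None,fx=4,fy=4,interpolation=cv2.INTER_CUBIC)[:600])
E
```

```text
cup (array([ 0.46678299, -0.54287496,  0.111591  ]), [0.004411277605691667, 0.0044112776056915775]) [ 0.47379476 -0.54418319  0.        ]
clock: 16.55
eef_pos: [0.4028, -0.3192, 0.0577]
eef_rot: [[-0.087, -0.002, 0.996], [-0.996, 0.002, -0.087], [-0.002, -1.0, -0.002]]
wrist_force: [-0.1, 0.2, -1.5]
grip_width: 0.671
shift [ 0.0004  0.0436 -0.0001] dist 0.044 turn_y 0.0 now [ 0.4032 -0.3197  0.0586] yaw -5.0
```

View pics/w12.png

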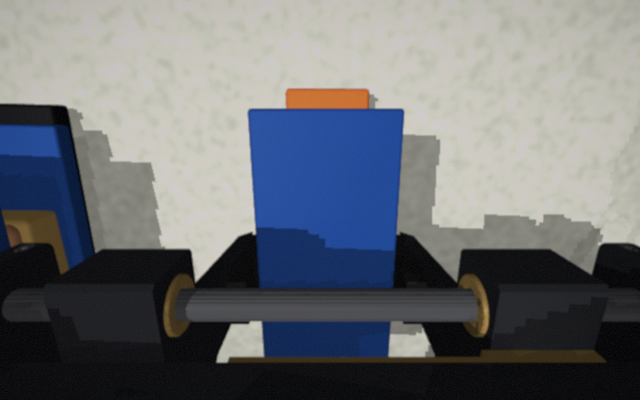

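View pics/d12c.png

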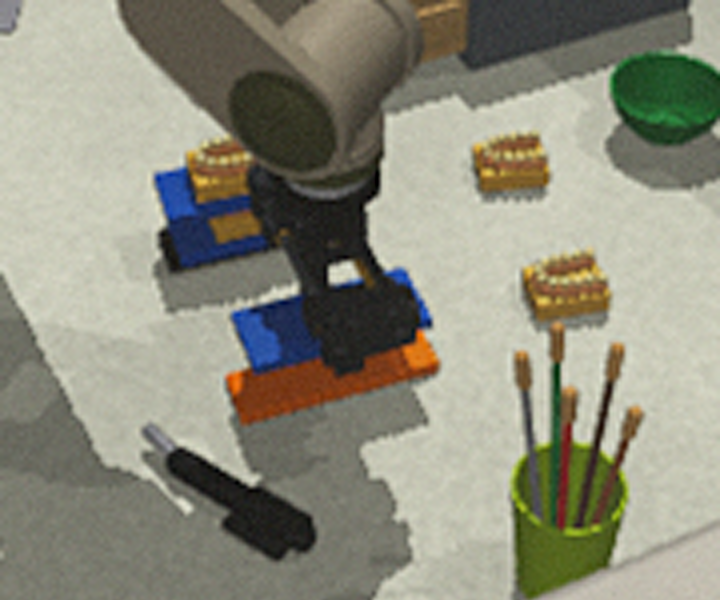

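```bash
python3 -m crank '[[[0,0.02,0],[0,0,0],0.04],[[0,0.035,0],[0,0,0],0.04],[[0,0.04,0],[0,0,0],0.04],[[0,0.042,0],[0,0,0],0.04],[[0,0.042,0],[0,0,0],0.04],[[0,0.042,0],[0,0,0],0.04]]'
```

```text
clock: 17.15
eef_pos: [0.4035, -0.3201, 0.0177]
eef_rot: [[-0.087, 0.001, 0.996], [-0.996, -0.001, -0.087], [0.001, -1.0, 0.001]]
wrist_force: [0.2, -0.2, -0.2]
grip_width: 0.67
```

```bash
python3 -m crank '[[[0,0.002,0],[0,0,0],0.04],[[0,0.003,0],[0,0,0],0.04],[[0,0.003,0],[0,0,0],0.04]]'
```

```text
clock: 17.4
eef_pos: [0.4034, -0.3199, 0.0144]
eef_rot: [[-0.087, 0.001, 0.996], [-0.996, -0.001, -0.087], [0.001, -1.0, 0.001]]
wrist_force: [-0.2, 0.5, 5.9]
grip_width: 0.671
```

```bash
python3 -m crank '[[[0,0,0],[0,0,0],0.08],[[0,0,0],[0,0,0],0.08],[[0,0,0],[0,0,0],0.08],[[0,-0.005,0],[0,0,0],0.08],[[0,-0.03,0],[0,0,0],0.088],[[0,-0.07,0],[0,0,0],0.088],[[0,-0.11,0],[0,0,0],0.088],[[0,-0.15,0],[0,0,0],0.088],[[-0.04,-0.17,-0.02],[0,1,0],0.088],[[-0.08,-0.17,-0.04],[0,2,0],0.088],[[-0.12,-0.17,-0.06],[0,3,0],0.088],[[-0.15,-0.17,-0.07],[0,3,0],0.088],[[-0.18,-0.17,-0.07],[0,3,0],0.088],[[-0.18,-0.17,-0.07],[0,3,0],0.088],[[-0.18,-0.17,-0.07],[0,3,0],0.088]]'
python3 - <<'E'
from h import *
im,ci=snap('wrist','w13.png')
np.save('w13ci.npy',ci,allow_pickle=True)
a=im[:,:,::-1][20:235,220:560]; cv2.imwrite('pics/w13c.png',cv2.resize(a,(780,493),interpolation=cv2.INTER_CUBIC))
E
```

```text
clock: 18.65
eef_pos: [0.3489, -0.1329, 0.1841]
eef_rot: [[-0.137, 0.0, 0.991], [-0.991, 0.0, -0.137], [-0.0, -1.0, 0.0]]
wrist_force: [-0.0, -0.2, 0.1]
grip_width: 0.998
```

View pics/w13c.png

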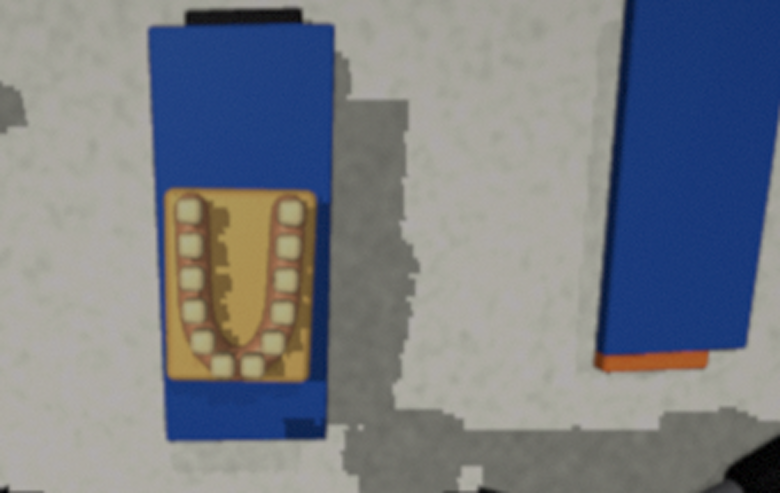

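Run:
```python
from h import *
c=np.load('w13ci.npy',allow_pickle=True).item()
f=lambda L:[(x/2.294+220,y/2.294+20) for x,y in L]
quad(c,'cast2',f([(165,191),(317,190),(309,380),(168,380)]),.086)
quad(c,'plate2',f([(150,27),(334,25),(326,440),(167,440)]),.066)
print('plate3 near edge',[atz(c,*p,.022) for p in f([(597,356),(746,346)])])
print('rest near edge top',[atz(c,*p,.012) for p in f([(597,356),(708,350)])])
rel(.3906,-.1386,.083,-8)
```

```text
cast2 [ 0.3921 -0.1379  0.086 ] yaw -8.7 [0.0471 0.0605 0.0469 0.0602]
plate2 [ 0.4031 -0.1409  0.066 ] yaw -7.2 [0.0584 0.1388 0.0589 0.1382]
plate3 near edge [array([ 0.33642423, -0.2817958 ,  0.022     ]), array([ 0.33216379, -0.34373871,  0.022     ])]
rest near edge top [array([ 0.33366001, -0.28653234,  0.012     ]), array([ 0.32972538, -0.33431756,  0.012     ])]
shift [-0.0013  0.101   0.0415] dist 0.109 turn_y 0.07 now [ 0.3493 -0.1341  0.184 ] yaw -7.93
```

```bash
python3 -m crank '[[[-0.001,0.02,0.02],[0,0.5,0],0.088],[[-0.002,0.05,0.043],[0,0.5,0],0.088],[[-0.002,0.08,0.043],[0,0.5,0],0.088],[[-0.002,0.094,0.043],[0,0.5,0],0.088],[[-0.002,0.101,0.043],[0,0.5,0],0.088],[[-0.002,0.101,0.043],[0,0.5,0],0.03],[[-0.002,0.101,0.043],[0,0.5,0],0.03],[[-0.002,0.101,0.043],[0,0.5,0],0.03],[[-0.002,0.101,0.043],[0,0.5,0],0.03],[[-0.002,0.101,0.043],[0,0.5,0],0.03],[[-0.002,0.101,0.043],[0,0.5,0],0.03],[[-0.002,0.101,0.043],[0,0.5,0],0.03],[[-0.002,0.101,0.043],[0,0.5,0],0.03],[[-0.002,0.101,0.043],[0,0.5,0],0.03],[[-0.002,0.101,0.043],[0,0.5,0],0.03]]'
```

```text
clock: 19.95
eef_pos: [0.3922, -0.1384, 0.0832]
eef_rot: [[-0.148, 0.001, 0.989], [-0.989, -0.001, -0.148], [0.0, -1.0, 0.001]]
wrist_force: [-1.0, 0.2, 6.2]
grip_width: 0.546
```

```bash
python3 -m crank '[[[0,-0.005,0],[0,0,0],0.03],[[0,-0.02,0],[0,0,0],0.03],[[0,-0.05,0],[0,0,0],0.03],[[0,-0.085,0],[0,0,0],0.03],[[0,-0.11,0],[0,0,0],0.03],[[0,-0.11,0],[0,0,0],0.03]]'
python3 - <<'E'
from h import *
im,ci=snap('wrist','w14.png')
rel(.618,.1435,.19,0.5);rel(.618,.1435,.043,.5)
E
```

```text
clock: 20.45
eef_pos: [0.3934, -0.1391, 0.1971]
eef_rot: [[-0.148, 0.007, 0.989], [-0.989, -0.005, -0.148], [0.004, -1.0, 0.008]]
wrist_force: [0.7, -0.8, -1.0]
grip_width: 0.536
shift [-0.3123  0.0047  0.1812] dist 0.361 turn_y -8.99 now [ 0.3926 -0.1386  0.1946] yaw -8.49
shift [-0.3126  0.1517  0.1806] dist 0.392 turn_y -8.99 now [ 0.3926 -0.1386  0.1946] yaw -8.49
```

View pics/w14.png

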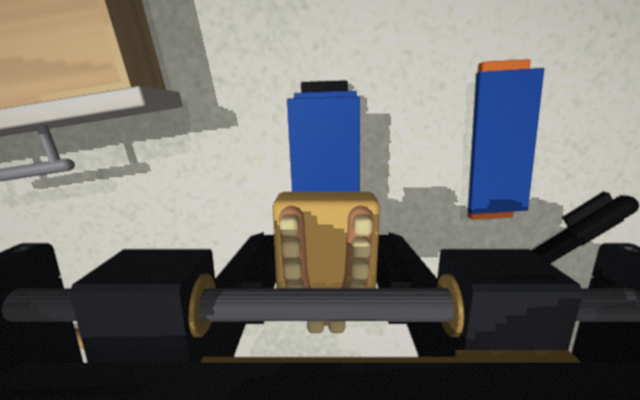

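```bash
python3 -m crank '[[[-0.03,0,0.018],[0,-3,0],0.03],[[-0.062,0,0.036],[0,-6,0],0.03],[[-0.094,0,0.055],[0,-9,0],0.03],[[-0.126,0,0.073],[0,-9,0],0.03],[[-0.16,0,0.092],[0,-9,0],0.03],[[-0.194,0,0.112],[0,-9,0],0.03],[[-0.228,0,0.132],[0,-9,0],0.03],[[-0.26,0,0.151],[0,-9,0],0.03],[[-0.292,0.01,0.17],[0,-9,0],0.03],[[-0.312,0.03,0.181],[0,-9,0],0.03],[[-0.312,0.06,0.181],[0,-9,0],0.03],[[-0.312,0.09,0.181],[0,-9,0],0.03],[[-0.312,0.12,0.181],[0,-9,0],0.03],[[-0.312,0.14,0.181],[0,-9,0],0.03],[[-0.312,0.147,0.181],[0,-9,0],0.03],[[-0.312,0.147,0.181],[0,-9,0],0.03],[[-0.312,0.147,0.181],[0,-9,0],0.03]]'
```

```text
clock: 21.92
eef_pos: [0.6172, 0.1435, 0.0457]
eef_rot: [[0.009, -0.0, 1.0], [-1.0, -0.0, 0.009], [0.0, -1.0, -0.0]]
wrist_force: [-0.4, 0.7, -0.7]
grip_width: 0.543
```

```bash
python3 -m crank '[[[0,0.003,0],[0,0,0],0.03],[[0,0.005,0],[0,0,0],0.03],[[0,0.005,0],[0,0,0],0.03]]'
```

```text
clock: 22.17
eef_pos: [0.6173, 0.1435, 0.0413]
eef_rot: [[0.009, 0.001, 1.0], [-1.0, 0.0, 0.009], [-0.0, -1.0, 0.001]]
wrist_force: [-0.2, 0.0, -1.7]
grip_width: 0.538
```

```bash
python3 -m crank '[[[0,0.001,0],[0,0,0],0.03],[[0,0.002,0],[0,0,0],0.03],[[0,0.002,0],[0,0,0],0.03]]'
```

```text
clock: 22.42
eef_pos: [0.6175, 0.1436, 0.0393]
eef_rot: [[0.009, 0.001, 1.0], [-1.0, 0.0, 0.009], [-0.0, -1.0, 0.001]]
wrist_force: [-0.2, 0.2, 1.7]
grip_width: 0.544
```

```bash
python3 -m crank '[[[0,0,0],[0,0,0],0.062],[[0,0,0],[0,0,0],0.062],[[0,0,0],[0,0,0],0.062],[[0,-0.01,0],[0,0,0],0.062],[[0,-0.045,0],[0,0,0],0.062],[[0,-0.085,0],[0,0,0],0.062],[[0,-0.125,0],[0,0,0],0.088],[[0,-0.15,0],[0,0,0],0.088]]'
python3 - <<'E'
from h import *
im,ci=snap('wrist','w15.png')
rel(.36,-.14,.17,-7.2)
E
```

```text
clock: 23.08
eef_pos: [0.6177, 0.1436, 0.194]
eef_rot: [[0.009, 0.006, 1.0], [-1.0, 0.0, 0.009], [-0.0, -1.0, 0.006]]
wrist_force: [0.7, 0.7, 0.6]
grip_width: 0.83
shift [ 0.2814  0.0247 -0.2619] dist 0.385 turn_y 7.71 now [0.6191 0.1437 0.198 ] yaw 0.51
```

View pics/w15.png

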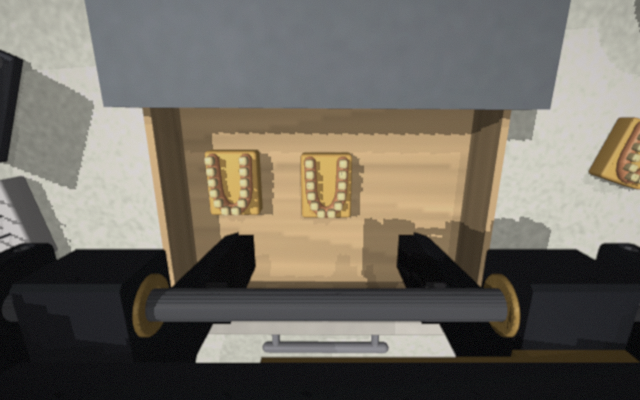

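```bash
python3 -c "
from h import *
rel(.403,-.141,.13,-7.2)"; python3 -m crank '[[[0.03,0,-0.023],[0,2,0],0.088],[[0.06,0,-0.046],[0,5,0],0.088],[[0.09,0,-0.069],[0,7.7,0],0.088],[[0.12,0,-0.092],[0,7.7,0],0.088],[[0.15,0,-0.115],[0,7.7,0],0.088],[[0.18,0,-0.138],[0,7.7,0],0.088],[[0.21,0,-0.161],[0,7.7,0],0.088],[[0.24,0.01,-0.184],[0,7.7,0],0.088],[[0.27,0.03,-0.207],[0,7.7,0],0.088],[[0.282,0.05,-0.218],[0,7.7,0],0.088],[[0.282,0.064,-0.218],[0,7.7,0],0.088],[[0.282,0.064,-0.218],[0,7.7,0],0.088],[[0.282,0.064,-0.218],[0,7.7,0],0.088]]'
python3 - <<'E'
from h import *
im,ci=snap('wrist','w16.png')
rel(.403,-.141,.061,-7.2)
E
```

```text
shift [ 0.2828  0.0652 -0.2194] dist 0.364 turn_y 7.71 now [0.6191 0.1437 0.198 ] yaw 0.51
clock: 24.22
eef_pos: [0.4016, -0.1404, 0.1251]
eef_rot: [[-0.126, -0.0, 0.992], [-0.992, 0.0, -0.126], [-0.0, -1.0, -0.0]]
wrist_force: [-0.5, -0.2, 0.2]
grip_width: 1.0
shift [0.0005 0.0645 0.0009] dist 0.065 turn_y 0.02 now [ 0.4021 -0.1403  0.1255] yaw -7.18
```

View pics/w16.png

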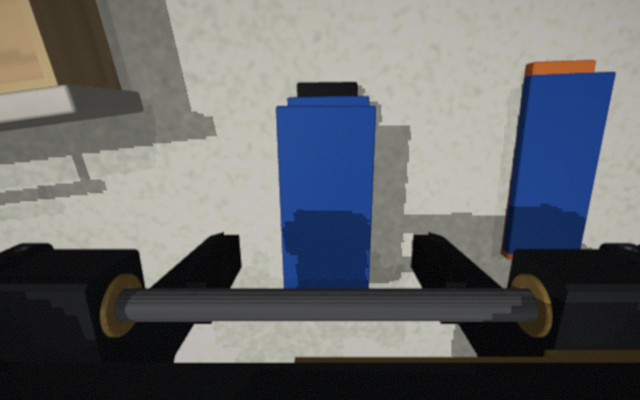

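Plate2 is centred between the jaws, the pile plate on the rest at right. Descend and grip.

```bash
python3 -m crank '[[[0,0.03,0],[0,0,0],0.088],[[0.0005,0.055,0],[0,0,0],0.088],[[0.0005,0.065,0],[0,0,0],0.088],[[0.0005,0.065,0],[0,0,0],0.04],[[0.0005,0.065,0],[0,0,0],0.04],[[0.0005,0.065,0],[0,0,0],0.04],[[0.0005,0.065,0],[0,0,0],0.04],[[0.0005,0.065,0],[0,0,0],0.04],[[0.0005,0.065,0],[0,0,0],0.04],[[0.0005,0.065,0],[0,0,0],0.04],[[0.0005,0.065,0],[0,0,0],0.04]]'
```

```text
clock: 25.18
eef_pos: [0.4021, -0.141, 0.0608]
eef_rot: [[-0.125, 0.002, 0.992], [-0.992, -0.001, -0.125], [0.001, -1.0, 0.002]]
wrist_force: [0.7, 1.7, 7.2]
grip_width: 0.678
```

```bash
python3 -m crank '[[[0,-0.004,0],[0,0,0],0.04],[[0,-0.015,0],[0,0,0],0.04],[[0,-0.035,0],[0,0,0],0.04],[[0,-0.06,0],[0,0,0],0.04],[[0,-0.08,0],[0,0,0],0.04],[[0,-0.08,0],[0,0,0],0.04]]'
python3 - <<'E'
from h import *
rel(.403,-.320,.07,-5)
im,ci=snap('wrist','w17.png');quit()
E
```

```text
clock: 25.68
eef_pos: [0.4027, -0.1416, 0.1431]
eef_rot: [[-0.125, 0.005, 0.992], [-0.992, -0.004, -0.125], [0.003, -1.0, 0.006]]
wrist_force: [0.5, -0.6, -0.9]
grip_width: 0.673
shift [0.1768 0.0738 0.0222] dist 0.193 turn_y -2.19 now [ 0.4027 -0.1416  0.1431] yaw -7.19
```

View pics/w17.png

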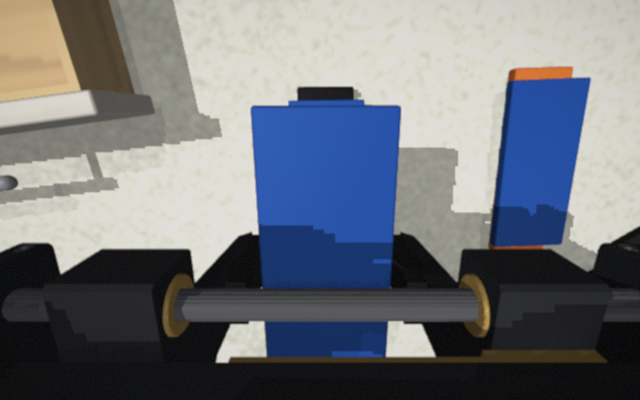

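Run:
```python
from h import *
im=cv2.imread('pics/w17.png');cv2.imwrite('pics/w17c.png',cv2.resize(im[50:260,470:610],None,fx=3,fy=3,interpolation=cv2.INTER_CUBIC)[:600])
```

```text
(no output)
```

View pics/w17c.png

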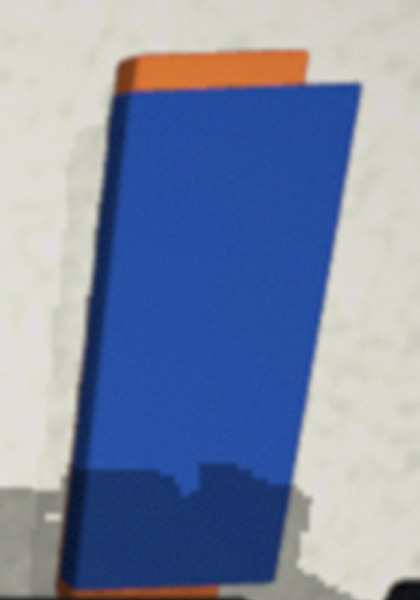

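Run:
```python
from h import *
c=cams.camera_info('wrist')
f=lambda L:[(x/3+470,y/3+50) for x,y in L]
quad(c,'plate3',f([(131,95),(360,84),(275,581),(78,587)]),.022)
W=[atz(c,*p,.012) for p in f([(133,57),(307,52)])];m=(W[0]+W[1])/2;print(W,m)
a=np.radians(-5);print('rest c',m-.08*np.array([np.cos(a),np.sin(a),0]))
rel(.403,-.320,.07,-5)
```

```text
plate3 [ 0.4029 -0.3185  0.022 ] yaw -4.51 [0.0579 0.1369 0.0576 0.1362]
[array([ 0.48286459, -0.30099138,  0.012     ]), array([ 0.47836802, -0.34617838,  0.012     ])] [ 0.48061631 -0.32358488  0.012     ]
rest c [ 0.40092073 -0.31661242  0.012     ]
shift [0.1772 0.0717 0.0231] dist 0.192 turn_y -2.2 now [ 0.4021 -0.1412  0.1412] yaw -7.2
```

```bash
python3 -m crank '[[[0.02,0,0.003],[0,-1,0],0.04],[[0.05,0,0.006],[0,-2.2,0],0.04],[[0.085,0,0.011],[0,-2.2,0],0.04],[[0.12,0,0.015],[0,-2.2,0],0.04],[[0.15,0.01,0.019],[0,-2.2,0],0.04],[[0.17,0.03,0.022],[0,-2.2,0],0.04],[[0.1766,0.06,0.0222],[0,-2.2,0],0.04],[[0.1766,0.085,0.0222],[0,-2.2,0],0.04],[[0.1766,0.093,0.0222],[0,-2.2,0],0.04],[[0.1766,0.093,0.0222],[0,-2.2,0],0.04],[[0.1766,0.093,0.0222],[0,-2.2,0],0.04]]'
python3 - <<'E'
from h import *
im,ci=snap('wrist','w18.png')
rel(.402,-.3192,.027,-5)
im,ci=snap('scene','s18.png')
cv2.imwrite('pics/s18c.png',cv2.resize(im[110:200,240:370,::-1],None,fx=5,fy=5,interpolation=cv2.INTER_CUBIC))
E
```

```text
clock: 26.65
eef_pos: [0.4015, -0.3185, 0.0468]
eef_rot: [[-0.087, -0.001, 0.996], [-0.996, 0.001, -0.087], [-0.001, -1.0, -0.001]]
wrist_force: [0.1, 0.2, -1.3]
grip_width: 0.674
shift [0.0003 0.0206 0.0002] dist 0.021 turn_y 0.02 now [ 0.4018 -0.3189  0.0476] yaw -4.98
```

View pics/w18.png

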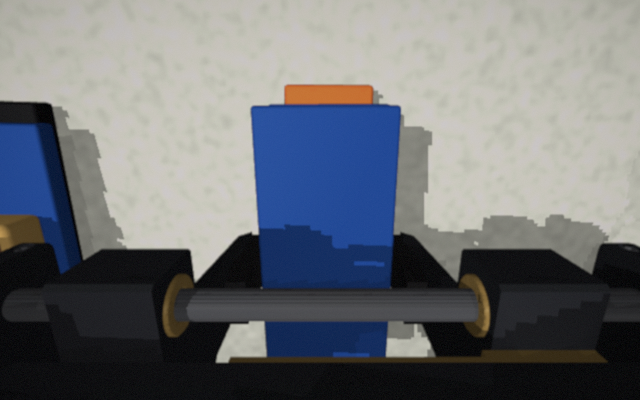

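View pics/s18c.png

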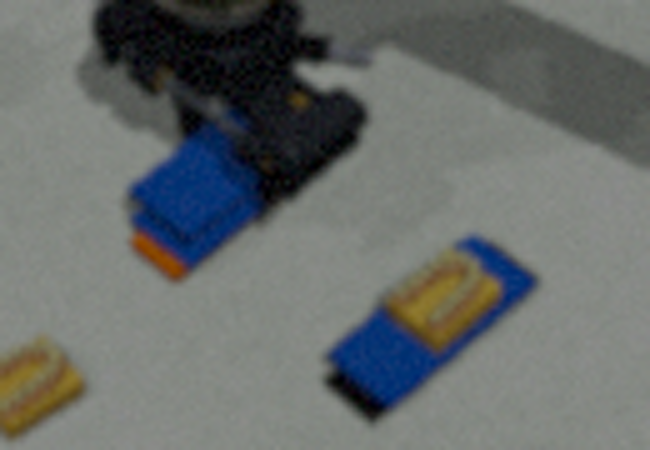

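```bash
python3 -m crank '[[[0,0.006,0],[0,0,0],0.04],[[0,0.011,0],[0,0,0],0.04],[[0,0.014,0],[0,0,0],0.04],[[0,0.014,0],[0,0,0],0.04]]'
```

```text
clock: 27.08
eef_pos: [0.4016, -0.3191, 0.033]
eef_rot: [[-0.087, 0.001, 0.996], [-0.996, -0.001, -0.087], [0.001, -1.0, 0.001]]
wrist_force: [0.3, 0.9, -3.5]
grip_width: 0.678
```

```bash
python3 -m crank '[[[0,0.003,0],[0,0,0],0.04],[[0,0.005,0],[0,0,0],0.04],[[0,0.005,0],[0,0,0],0.04]]'
```

```text
clock: 27.33
eef_pos: [0.4017, -0.3185, 0.028]
eef_rot: [[-0.087, 0.001, 0.996], [-0.996, -0.0, -0.087], [-0.0, -1.0, 0.001]]
wrist_force: [1.3, 2.3, 3.9]
grip_width: 0.679
```

```bash
python3 -m crank '[[[0,0.001,0],[0,0,0],0.04],[[0,0.001,0],[0,0,0],0.08],[[0,0.001,0],[0,0,0],0.08],[[0,0.001,0],[0,0,0],0.08],[[0,-0.005,0],[0,0,0],0.08],[[0,-0.03,0],[0,0,0],0.088],[[0,-0.07,0],[0,0,0],0.088],[[0,-0.1,0],[0,0,0],0.088],[[-0.03,-0.13,-0.01],[0,0,0],0.088],[[-0.06,-0.13,-0.03],[0,1,0],0.088],[[-0.09,-0.13,-0.04],[0,2,0],0.088],[[-0.12,-0.13,-0.055],[0,2,0],0.088],[[-0.15,-0.13,-0.06],[0,2,0],0.088],[[-0.17,-0.13,-0.065],[0,2,0],0.088],[[-0.17,-0.13,-0.065],[0,2,0],0.088],[[-0.17,-0.13,-0.065],[0,2,0],0.088]]'
python3 - <<'E'
from h import *
im,ci=snap('wrist','w19.png')
np.save('w19ci.npy',ci,allow_pickle=True)
a=im[:,:,::-1][20:235,220:560]; cv2.imwrite('pics/w19c.png',cv2.resize(a,(780,493),interpolation=cv2.INTER_CUBIC))
E
```

```text
clock: 28.67
eef_pos: [0.3516, -0.1436, 0.1583]
eef_rot: [[-0.12, 0.001, 0.993], [-0.993, -0.001, -0.12], [0.001, -1.0, 0.001]]
wrist_force: [-0.2, -0.6, 0.2]
grip_width: 1.0
```

View pics/w19c.png

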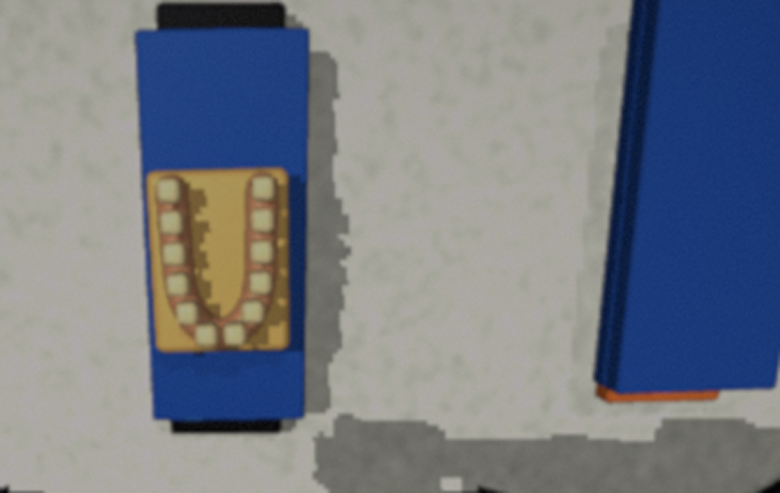

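Run:
```python
from h import *
c=np.load('w19ci.npy',allow_pickle=True).item()
f=lambda L:[(x/2.294+220,y/2.294+20) for x,y in L]
m=quad(c,'cast1',f([(148,172),(288,169),(290,350),(156,352)]),.042)
quad(c,'plate1',f([(137,31),(308,30),(303,417),(154,418)]),.022)
print('p2 near edge',[atz(c,*p,.032) for p in f([(621,393),(775,386)])])
rel(m[0],m[1],.039,-6.5)
```

```text
cast1 [ 0.4022 -0.1421  0.042 ] yaw -5.81 [0.0465 0.061  0.0476 0.0608]
plate1 [ 0.4097 -0.1444  0.022 ] yaw -6.41 [0.0583 0.1378 0.0587 0.1379]
p2 near edge [array([ 0.33588106, -0.28479036,  0.032     ]), array([ 0.33162727, -0.3420139 ,  0.032     ])]
shift [-0.0085  0.1192  0.0495] dist 0.129 turn_y -0.47 now [ 0.3519 -0.1444  0.1582] yaw -6.97
```

```bash
python3 -m crank '[[[-0.003,0.02,0.02],[0,-0.8,0],0.088],[[-0.0085,0.05,0.0495],[0,-0.8,0],0.088],[[-0.0085,0.085,0.0495],[0,-0.8,0],0.088],[[-0.0085,0.108,0.0495],[0,-0.8,0],0.088],[[-0.0085,0.118,0.0495],[0,-0.8,0],0.088],[[-0.0085,0.119,0.0495],[0,-0.8,0],0.03],[[-0.0085,0.119,0.0495],[0,-0.8,0],0.03],[[-0.0085,0.119,0.0495],[0,-0.8,0],0.03],[[-0.0085,0.119,0.0495],[0,-0.8,0],0.03],[[-0.0085,0.119,0.0495],[0,-0.8,0],0.03],[[-0.0085,0.119,0.0495],[0,-0.8,0],0.03],[[-0.0085,0.119,0.0495],[0,-0.8,0],0.03],[[-0.0085,0.119,0.0495],[0,-0.8,0],0.03],[[-0.0085,0.119,0.0495],[0,-0.8,0],0.03],[[-0.0085,0.119,0.0495],[0,-0.8,0],0.03]]'
```

```text
clock: 29.97
eef_pos: [0.4019, -0.1416, 0.0393]
eef_rot: [[-0.108, 0.001, 0.994], [-0.994, -0.001, -0.108], [0.001, -1.0, 0.001]]
wrist_force: [-0.9, -0.2, 7.2]
grip_width: 0.543
```

```bash
python3 -m crank '[[[0,-0.005,0],[0,0,0],0.03],[[0,-0.02,0],[0,0,0],0.03],[[0,-0.05,0],[0,0,0],0.03],[[0,-0.09,0],[0,0,0],0.03],[[0,-0.13,0],[0,0,0],0.03],[[0,-0.145,0],[0,0,0],0.03],[[0,-0.145,0],[0,0,0],0.03]]'
python3 - <<'E'
from h import *
im,ci=snap('wrist','w20.png')
rel(.618,.055,.19,0.5);rel(.618,.055,.043,.5)
E
```

```text
clock: 30.55
eef_pos: [0.4026, -0.1419, 0.1871]
eef_rot: [[-0.108, 0.006, 0.994], [-0.994, -0.004, -0.108], [0.004, -1.0, 0.006]]
wrist_force: [0.4, -0.8, -1.9]
grip_width: 0.542
shift [-0.2186 -0.0051  0.1937] dist 0.292 turn_y -6.69 now [ 0.4018 -0.1415  0.1847] yaw -6.19
shift [-0.2189  0.1419  0.1933] dist 0.325 turn_y -6.69 now [ 0.4018 -0.1415  0.1847] yaw -6.19
```

View pics/w20.png

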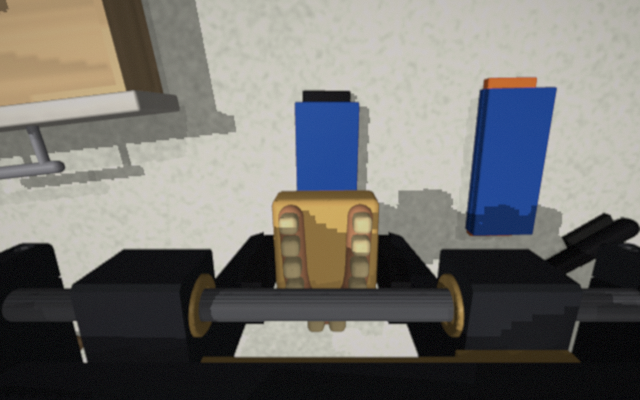

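```bash
python3 -m crank '[[[-0.025,0,0.022],[0,-3,0],0.03],[[-0.05,0,0.044],[0,-6.7,0],0.03],[[-0.075,0,0.066],[0,-6.7,0],0.03],[[-0.1,0,0.089],[0,-6.7,0],0.03],[[-0.125,0,0.111],[0,-6.7,0],0.03],[[-0.15,0,0.133],[0,-6.7,0],0.03],[[-0.175,0,0.155],[0,-6.7,0],0.03],[[-0.2,0,0.177],[0,-6.7,0],0.03],[[-0.2185,0,0.1933],[0,-6.7,0],0.03],[[-0.2185,0.03,0.1933],[0,-6.7,0],0.03],[[-0.2185,0.06,0.1933],[0,-6.7,0],0.03],[[-0.2185,0.09,0.1933],[0,-6.7,0],0.03],[[-0.2185,0.12,0.1933],[0,-6.7,0],0.03],[[-0.2185,0.138,0.1933],[0,-6.7,0],0.03],[[-0.2185,0.144,0.1933],[0,-6.7,0],0.03],[[-0.2185,0.144,0.1933],[0,-6.7,0],0.03],[[-0.2185,0.144,0.1933],[0,-6.7,0],0.03]]'
```

```text
clock: 32.02
eef_pos: [0.6163, 0.055, 0.0376]
eef_rot: [[0.009, -0.004, 1.0], [-1.0, 0.0, 0.009], [-0.0, -1.0, -0.004]]
wrist_force: [-0.2, -0.7, -2.0]
grip_width: 0.543
```

```bash
python3 -m crank '[[[0,0,0],[0,0,0],0.03],[[0,0,0],[0,0,0],0.03]]'
```

```text
clock: 32.18
eef_pos: [0.6167, 0.055, 0.0386]
eef_rot: [[0.009, -0.002, 1.0], [-1.0, 0.0, 0.009], [-0.0, -1.0, -0.002]]
wrist_force: [-0.0, 0.8, -2.4]
grip_width: 0.544
```

```bash
python3 -m crank '[[[0,0.001,0],[0,0,0],0.03],[[0,0.0015,0],[0,0,0],0.03],[[0,0.0015,0],[0,0,0],0.03]]'
```

```text
clock: 32.43
eef_pos: [0.6173, 0.0549, 0.038]
eef_rot: [[0.009, -0.0, 1.0], [-1.0, 0.0, 0.009], [-0.0, -1.0, -0.0]]
wrist_force: [-0.3, -0.3, -1.2]
grip_width: 0.543
```

```bash
python3 -m crank '[[[0,0.001,0],[0,0,0],0.03],[[0,0.001,0],[0,0,0],0.03],[[0,0.001,0],[0,0,0],0.062],[[0,0.001,0],[0,0,0],0.062],[[0,0.001,0],[0,0,0],0.062],[[0,-0.01,0],[0,0,0],0.062],[[0,-0.045,0],[0,0,0],0.062],[[0,-0.085,0],[0,0,0],0.062],[[0,-0.125,0],[0,0,0],0.088],[[0,-0.15,0],[0,0,0],0.088]]'
python3 - <<'E'
from h import *
im,ci=snap('wrist','w21.png')
im,ci=snap('scene','s21.png')
rel(.3646,-.1393,.16,-6.4);rel(.4097,-.1444,.11,-6.4)
E
```

```text
clock: 33.27
eef_pos: [0.6181, 0.0549, 0.1936]
eef_rot: [[0.009, 0.006, 1.0], [-1.0, -0.001, 0.009], [0.001, -1.0, 0.006]]
wrist_force: [0.4, 0.4, 0.1]
grip_width: 0.831
shift [ 0.1919  0.0319 -0.2564] dist 0.322 turn_y 6.91 now [0.619  0.0549 0.1943] yaw 0.51
shift [ 0.1973  0.0823 -0.2119] dist 0.301 turn_y 6.91 now [0.619  0.0549 0.1943] yaw 0.51
```

View pics/w21.png

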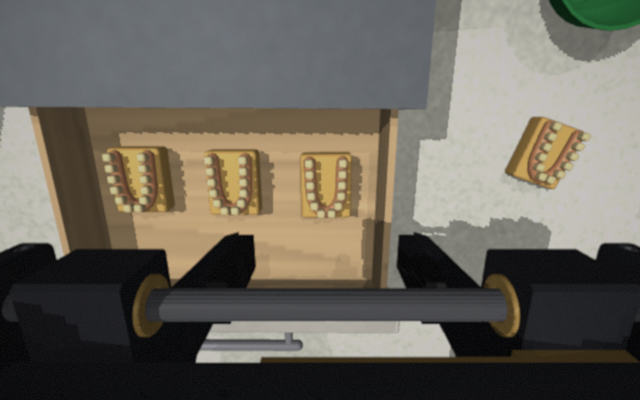

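View pics/s21.png

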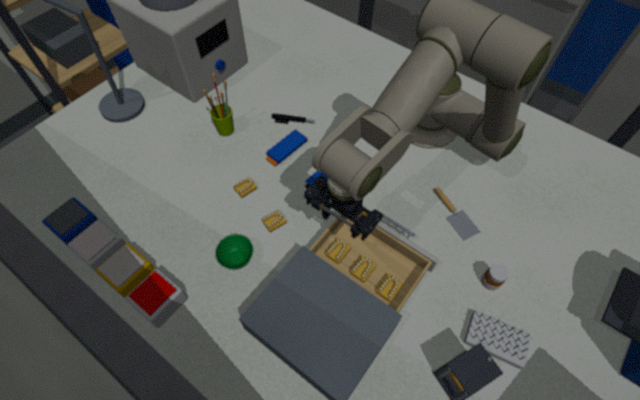

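```bash
python3 -m crank '[[[0.026,0,-0.028],[0,3,0],0.088],[[0.052,0,-0.056],[0,6.9,0],0.088],[[0.078,0,-0.084],[0,6.9,0],0.088],[[0.104,0,-0.112],[0,6.9,0],0.088],[[0.13,0,-0.14],[0,6.9,0],0.088],[[0.156,0,-0.168],[0,6.9,0],0.088],[[0.182,0.02,-0.196],[0,6.9,0],0.088],[[0.197,0.05,-0.212],[0,6.9,0],0.088],[[0.197,0.08,-0.212],[0,6.9,0],0.088],[[0.197,0.09,-0.212],[0,6.9,0],0.088],[[0.197,0.09,-0.212],[0,6.9,0],0.088]]'
python3 - <<'E'
from h import *
im,ci=snap('wrist','w22.png')
rel(.4097,-.1444,.017,-6.4)
E
```

```text
clock: 34.28
eef_pos: [0.4057, -0.1435, 0.0962]
eef_rot: [[-0.113, -0.004, 0.994], [-0.994, 0.003, -0.113], [-0.003, -1.0, -0.005]]
wrist_force: [0.8, 0.4, 0.3]
grip_width: 0.999
shift [0.0004 0.0806 0.0034] dist 0.081 turn_y -0.03 now [ 0.4066 -0.1437  0.0976] yaw -6.43
```

View pics/w22.png

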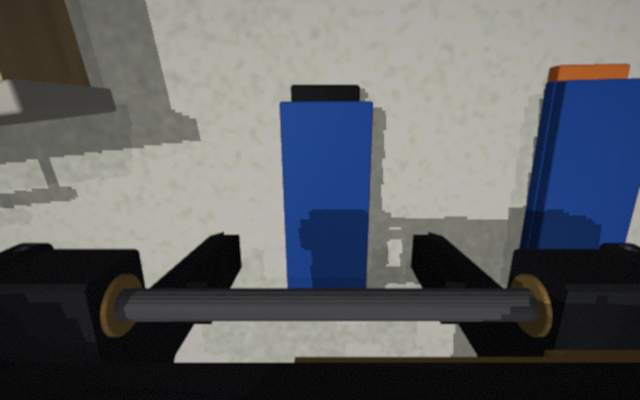

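```bash
python3 -m crank '[[[0,0.03,0.002],[0,0,0],0.088],[[0.0005,0.06,0.003],[0,0,0],0.088],[[0.0005,0.075,0.003],[0,0,0],0.088],[[0.0005,0.08,0.003],[0,0,0],0.088],[[0.0005,0.08,0.003],[0,0,0],0.04],[[0.0005,0.08,0.003],[0,0,0],0.04],[[0.0005,0.08,0.003],[0,0,0],0.04],[[0.0005,0.08,0.003],[0,0,0],0.04],[[0.0005,0.08,0.003],[0,0,0],0.04],[[0.0005,0.08,0.003],[0,0,0],0.04],[[0.0005,0.08,0.003],[0,0,0],0.04],[[0.0005,0.08,0.003],[0,0,0],0.04]]'
```

```text
clock: 35.33
eef_pos: [0.4105, -0.145, 0.0192]
eef_rot: [[-0.111, 0.002, 0.994], [-0.994, -0.001, -0.111], [0.001, -1.0, 0.002]]
wrist_force: [-0.2, 0.3, 8.7]
grip_width: 0.675
```

```bash
python3 -m crank '[[[0,-0.004,0],[0,0,0],0.04],[[0,-0.015,0],[0,0,0],0.04],[[0,-0.035,0],[0,0,0],0.04],[[0,-0.065,0],[0,0,0],0.04],[[0,-0.08,0],[0,0,0],0.04],[[0,-0.08,0],[0,0,0],0.04],[[0,-0.08,0],[0,0,0],0.04]]'
python3 - <<'E'
from h import *
im,ci=snap('wrist','w23.png')
rel(.403,-.319,.08,-5)
E
```

```text
clock: 35.92
eef_pos: [0.4101, -0.1447, 0.0986]
eef_rot: [[-0.111, 0.001, 0.994], [-0.994, -0.001, -0.111], [0.001, -1.0, 0.001]]
wrist_force: [-0.5, -0.1, -0.7]
grip_width: 0.68
shift [0.1742 0.0177 0.0128] dist 0.176 turn_y -1.4 now [ 0.4097 -0.1445  0.0978] yaw -6.4
```

View pics/w23.png

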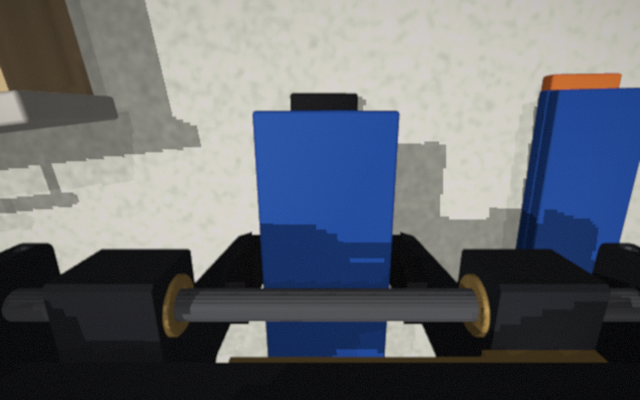

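```bash
python3 -m crank '[[[0.02,0,0.0015],[0,-0.7,0],0.04],[[0.05,0,0.004],[0,-1.4,0],0.04],[[0.085,0,0.007],[0,-1.4,0],0.04],[[0.12,0,0.0095],[0,-1.4,0],0.04],[[0.15,0,0.012],[0,-1.4,0],0.04],[[0.168,0.01,0.0135],[0,-1.4,0],0.04],[[0.1738,0.025,0.0137],[0,-1.4,0],0.04],[[0.1738,0.04,0.0137],[0,-1.4,0],0.04],[[0.1738,0.045,0.0137],[0,-1.4,0],0.04],[[0.1738,0.045,0.0137],[0,-1.4,0],0.04],[[0.1738,0.045,0.0137],[0,-1.4,0],0.04]]'
python3 - <<'E'
from h import *
im,ci=snap('wrist','w24.png')
rel(.404,-.3187,.039,-5)
E
```

```text
clock: 36.88
eef_pos: [0.4042, -0.3185, 0.0528]
eef_rot: [[-0.087, -0.001, 0.996], [-0.996, 0.001, -0.087], [-0.001, -1.0, -0.001]]
wrist_force: [0.0, 0.6, -0.6]
grip_width: 0.676
shift [-0.      0.0144 -0.0005] dist 0.014 turn_y 0.02 now [ 0.4045 -0.3188  0.0534] yaw -4.98
```

View pics/w24.png

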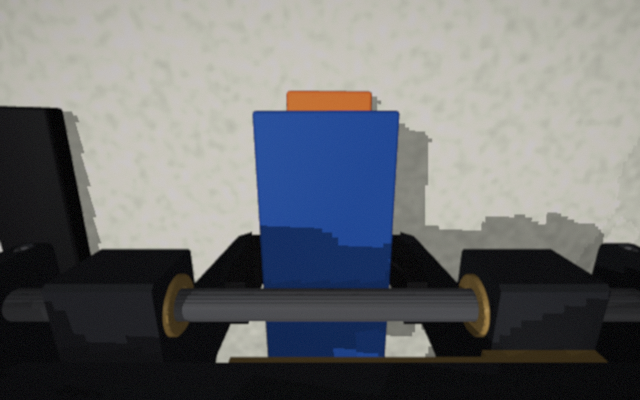

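```bash
python3 -m crank '[[[0,0.004,0],[0,0,0],0.04],[[0,0.008,0],[0,0,0],0.04],[[0,0.011,0],[0,0,0],0.04],[[0,0.011,0],[0,0,0],0.04]]'
```

```text
clock: 37.27
eef_pos: [0.4046, -0.3189, 0.0423]
eef_rot: [[-0.087, 0.001, 0.996], [-0.996, -0.0, -0.087], [0.0, -1.0, 0.001]]
wrist_force: [1.5, 0.9, 0.0]
grip_width: 0.677
```

```bash
python3 -m crank '[[[0,0.002,0],[0,0,0],0.04],[[0,0.004,0],[0,0,0],0.04],[[0,0.004,0],[0,0,0],0.04]]'
```

```text
clock: 37.52
eef_pos: [0.4048, -0.3189, 0.0392]
eef_rot: [[-0.087, 0.001, 0.996], [-0.996, -0.001, -0.087], [0.001, -1.0, 0.002]]
wrist_force: [-1.1, 3.2, 11.3]
grip_width: 0.677
```

```bash
python3 -m crank '[[[0,0,0],[0,0,0],0.08],[[0,0,0],[0,0,0],0.08],[[0,0,0],[0,0,0],0.08],[[0,-0.005,0],[0,0,0],0.08],[[0,-0.03,0],[0,0,0],0.088],[[0,-0.07,0],[0,0,0],0.088],[[0,-0.11,0],[0,0,0],0.088],[[0,-0.15,0],[0,0,0],0.088],[[0,-0.18,-0.03],[0,0,0],0.088],[[0,-0.18,-0.06],[0,0,0],0.088],[[0,-0.18,-0.06],[0,0,0],0.088],[[0,-0.18,-0.06],[0,0,0],0.088]]'
python3 - <<'E'
from h import *
im,ci=snap('wrist','w25.png')
np.save('w25ci.npy',ci,allow_pickle=True)
a=im[:,:,::-1][20:235,220:560]; cv2.imwrite('pics/w25c.png',cv2.resize(a,(780,493),interpolation=cv2.INTER_CUBIC))
rel(.52,-.22,.25,0)
E
```

```text
clock: 38.52
eef_pos: [0.3439, -0.3137, 0.2189]
eef_rot: [[-0.089, 0.001, 0.996], [-0.996, -0.001, -0.089], [0.001, -1.0, 0.001]]
wrist_force: [-0.4, 1.0, -0.8]
grip_width: 0.996
shift [-0.1089 -0.0315  0.1665] dist 0.201 turn_y -5.05 now [ 0.3445 -0.3138  0.2184] yaw -5.05
```

View pics/w25c.png

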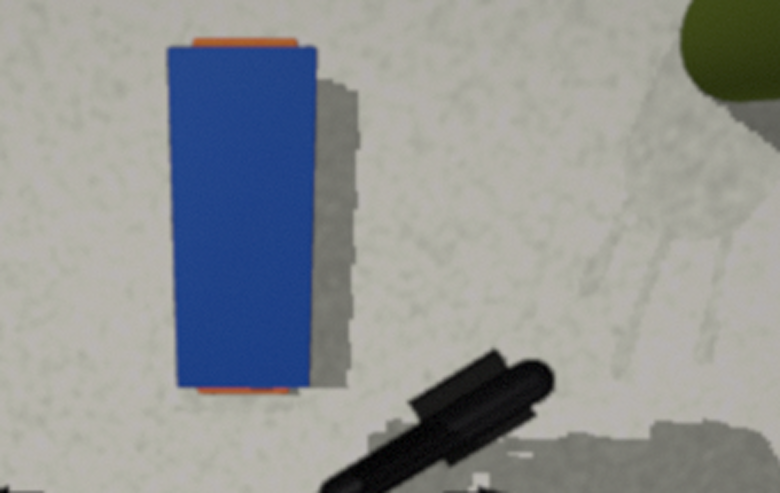

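```bash
python3 -m crank '[[[-0.02,-0.01,0.03],[0,-2,0],0.088],[[-0.04,-0.02,0.06],[0,-5,0],0.088],[[-0.06,-0.03,0.09],[0,-5,0],0.088],[[-0.08,-0.03,0.12],[0,-5,0],0.088],[[-0.1,-0.03,0.15],[0,-5,0],0.088],[[-0.109,-0.03,0.166],[0,-5,0],0.088],[[-0.109,-0.03,0.166],[0,-5,0],0.088],[[-0.109,-0.03,0.166],[0,-5,0],0.088],[[-0.109,-0.03,0.166],[0,-5,0],0.088]]'
python3 - <<'E'
from h import *
im,ci=snap('wrist','w26.png')
np.save('w26ci.npy',ci,allow_pickle=True)
E
```

```text
clock: 39.32
eef_pos: [0.5192, -0.2197, 0.2476]
eef_rot: [[0.0, -0.001, 1.0], [-1.0, 0.001, 0.0], [-0.001, -1.0, -0.001]]
wrist_force: [-0.8, -0.7, 0.8]
grip_width: 1.0
```

View pics/w26.png

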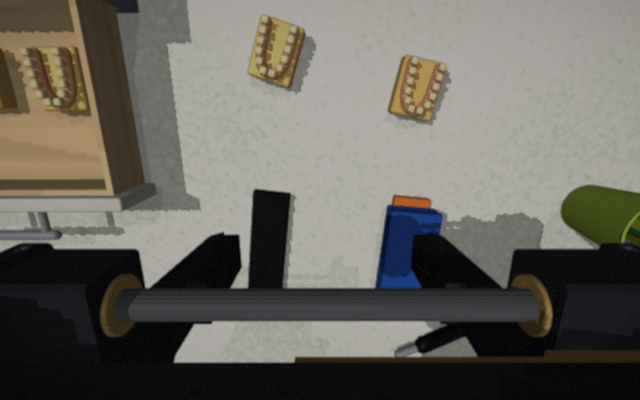

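Run:
```python
import cv2
im=cv2.imread('pics/w26.png');cv2.imwrite('pics/w26c.png',cv2.resize(im[5:135,235:460],None,fx=3.5,fy=3.5,interpolation=cv2.INTER_CUBIC))
```

```text
(no output)
```

View pics/w26c.png

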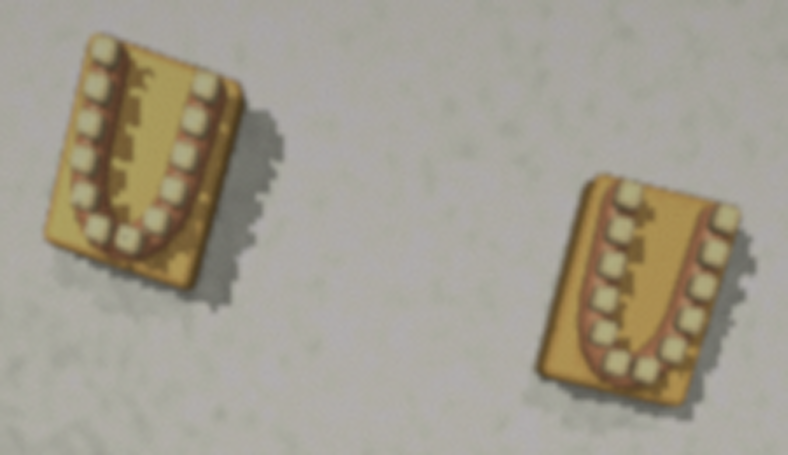

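Run:
```python
from h import *
c=np.load('w26ci.npy',allow_pickle=True).item()
f=lambda L:[(x/3.5+235,y/3.5+5) for x,y in L]
quad(c,'castB',f([(90,38),(238,84),(188,285),(47,237)]),.02)
quad(c,'castA',f([(598,178),(739,208),(684,402),(545,370)]),.02)
S=cams.camera_info('scene');im,_=snap('scene','s26.png')
cv2.imwrite('pics/s26c.png',cv2.resize(im[170:240,225:300,::-1],None,fx=8,fy=8,interpolation=cv2.INTER_CUBIC))
```

```text
castB [ 0.6472 -0.1657  0.02  ] yaw -16.62 [0.0452 0.059  0.0453 0.0573]
castA [ 0.6102 -0.3208  0.02  ] yaw -12.12 [0.0447 0.059  0.0463 0.0579]
```

View pics/s26c.png

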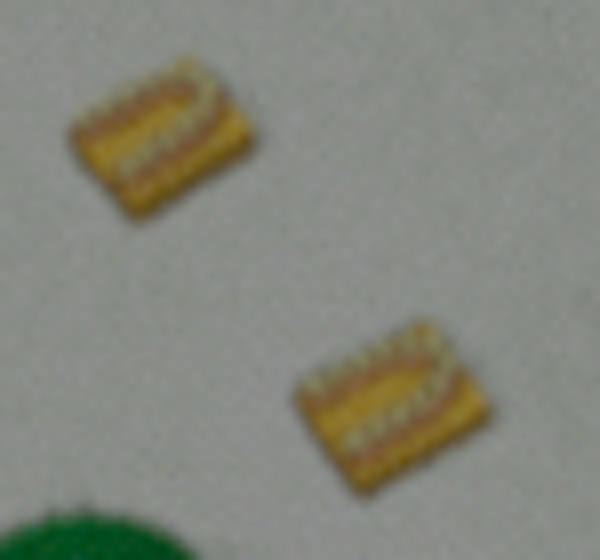

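```bash
python3 -c "
from h import *
rel(.610,-.321,.10,-12.1)"; python3 -m crank '[[[0.025,0.02,0.02],[0,3,0],0.088],[[0.05,0.05,0.045],[0,6,0],0.088],[[0.075,0.08,0.07],[0,9,0],0.088],[[0.1,0.11,0.09],[0,12,0],0.088],[[0.1015,0.14,0.091],[0,12,0],0.088],[[0.1015,0.148,0.091],[0,12,0],0.088],[[0.1015,0.148,0.091],[0,12,0],0.088],[[0.1015,0.148,0.091],[0,12,0],0.088]]'
python3 - <<'E'
from h import *
im,ci=snap('wrist','w27.png')
rel(.610,-.321,.017,-12.1)
cv2.imwrite('pics/w27c.png',cv2.resize(im[150:300,200:440,::-1],None,fx=3.3,fy=3.3,interpolation=cv2.INTER_CUBIC))
E
```

```text
shift [0.1007 0.1481 0.0914] dist 0.201 turn_y 12.04 now [ 0.5188 -0.2202  0.2481] yaw -0.06
clock: 40.08
eef_pos: [0.6101, -0.3212, 0.1018]
eef_rot: [[-0.208, 0.001, 0.978], [-0.978, -0.0, -0.208], [0.0, -1.0, 0.001]]
wrist_force: [0.3, -0.4, 0.5]
grip_width: 0.997
shift [-0.0002  0.086  -0.0008] dist 0.086 turn_y 0.11 now [ 0.6105 -0.3212  0.103 ] yaw -11.99
```

View pics/w27.png

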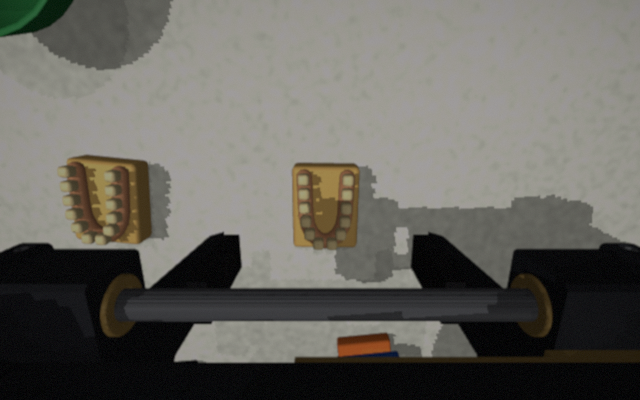

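Run:
```python
from h import *
c=cams.camera_info('wrist');o=np.load('w26ci.npy',allow_pickle=True).item()
P2=[(293,165),(358,165),(355,247),(294,248)]
quad(c,'castA',P2,.02)
P1=[(x/3.5+235,y/3.5+5) for x,y in [(598,178),(739,208),(684,402),(545,370)]]
for a,b in zip(P1,P2): print(tri([(o,*a),(c,*b)])[0].round(4))
```

```text
castA [ 0.6112 -0.3208  0.02  ] yaw -12.74 [0.0455 0.0625 0.0461 0.0633]
[ 0.6449 -0.3055  0.0144]
[ 0.6356 -0.3508  0.0135]
[ 0.5768 -0.3366  0.0216]
[ 0.5864 -0.2917  0.0229]
```

Consistent (base top ≈ 18 mm measured, 20 nominal). Descend and grip.

```bash
python3 -m crank '[[[0,0.03,0],[0,0.5,0],0.088],[[0,0.06,0],[0,0.5,0],0.088],[[0,0.078,0],[0,0.5,0],0.088],[[0,0.0845,0],[0,0.5,0],0.088],[[0,0.0845,0],[0,0.5,0],0.03],[[0,0.0845,0],[0,0.5,0],0.03],[[0,0.0845,0],[0,0.5,0],0.03],[[0,0.0845,0],[0,0.5,0],0.03],[[0,0.0845,0],[0,0.5,0],0.03],[[0,0.0845,0],[0,0.5,0],0.03],[[0,0.0845,0],[0,0.5,0],0.03],[[0,0.0845,0],[0,0.5,0],0.03],[[0,0.0845,0],[0,0.5,0],0.03],[[0,0.0845,0],[0,0.5,0],0.03]]'
```

```text
clock: 41.3
eef_pos: [0.6106, -0.3212, 0.0164]
eef_rot: [[-0.216, 0.001, 0.976], [-0.976, -0.0, -0.216], [0.0, -1.0, 0.001]]
wrist_force: [-1.9, 0.6, 5.9]
grip_width: 0.543
```

```bash
python3 -m crank '[[[0,-0.005,0],[0,0,0],0.03],[[0,-0.02,0],[0,0,0],0.03],[[0,-0.055,0],[0,0,0],0.03],[[0,-0.095,0],[0,0,0],0.03],[[0,-0.13,0],[0,0,0],0.03],[[0,-0.16,0],[0,0,0],0.03],[[0,-0.16,0],[0,0,0],0.03]]'
python3 - <<'E'
from h import *
im,ci=snap('wrist','w28.png')
rel(.538,.055,.18,0.5);rel(.538,.055,.043,.5)
E
```

```text
clock: 41.88
eef_pos: [0.612, -0.3222, 0.183]
eef_rot: [[-0.216, 0.009, 0.976], [-0.976, -0.007, -0.216], [0.005, -1.0, 0.01]]
wrist_force: [0.8, -1.0, 0.3]
grip_width: 0.544
shift [-0.3519 -0.0026 -0.153 ] dist 0.384 turn_y -12.99 now [ 0.6112 -0.3217  0.1792] yaw -12.49
shift [-0.3523  0.1344 -0.1537] dist 0.407 turn_y -12.99 now [ 0.6112 -0.3217  0.1792] yaw -12.49
```

View pics/w28.png

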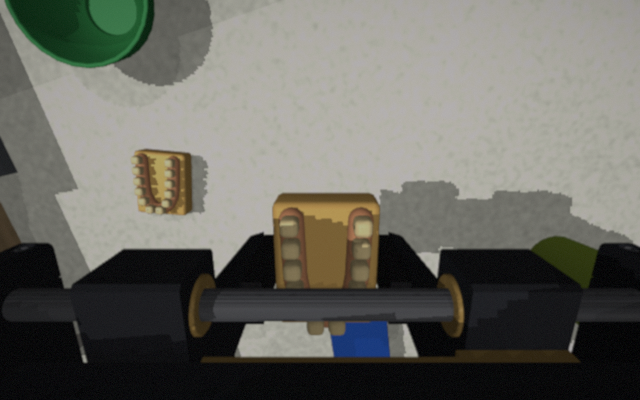

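```bash
python3 -m crank '[[[-0.035,0,-0.015],[0,-4,0],0.03],[[-0.07,0,-0.03],[0,-8,0],0.03],[[-0.105,0,-0.045],[0,-13,0],0.03],[[-0.14,0,-0.06],[0,-13,0],0.03],[[-0.175,0,-0.075],[0,-13,0],0.03],[[-0.21,0,-0.09],[0,-13,0],0.03],[[-0.245,0,-0.105],[0,-13,0],0.03],[[-0.28,0,-0.12],[0,-13,0],0.03],[[-0.315,0,-0.135],[0,-13,0],0.03],[[-0.345,0,-0.147],[0,-13,0],0.03],[[-0.352,0.01,-0.15],[0,-13,0],0.03],[[-0.352,0.035,-0.15],[0,-13,0],0.03],[[-0.352,0.07,-0.15],[0,-13,0],0.03],[[-0.352,0.1,-0.15],[0,-13,0],0.03],[[-0.352,0.125,-0.15],[0,-13,0],0.03],[[-0.352,0.133,-0.15],[0,-13,0],0.03],[[-0.352,0.133,-0.15],[0,-13,0],0.03],[[-0.352,0.133,-0.15],[0,-13,0],0.03]]'
```

```text
clock: 43.43
eef_pos: [0.5402, 0.0551, 0.0421]
eef_rot: [[0.009, -0.0, 1.0], [-1.0, 0.0, 0.009], [-0.0, -1.0, -0.0]]
wrist_force: [0.8, 0.7, 4.7]
grip_width: 0.545
```

```bash
python3 -m crank '[[[0,0.001,0],[0,0,0],0.03],[[0,0.002,0],[0,0,0],0.03],[[0,0.002,0],[0,0,0],0.03]]'
```

```text
clock: 43.68
eef_pos: [0.5412, 0.0551, 0.0417]
eef_rot: [[0.009, 0.004, 1.0], [-1.0, 0.0, 0.009], [-0.0, -1.0, 0.004]]
wrist_force: [-0.2, 1.1, 16.8]
grip_width: 0.542
```

Run:
```python
from h import *
im,ci=snap('wrist','w29.png')
im,ci=snap('scene','s29.png')
cv2.imwrite('pics/s29c.png',cv2.resize(im[190:310,300:440,::-1],None,fx=5,fy=5,interpolation=cv2.INTER_CUBIC))
im,ci=snap('side','d29.png')
cv2.imwrite('pics/d29c.png',cv2.resize(im[130:230,250:380,::-1],None,fx=6,fy=6,interpolation=cv2.INTER_CUBIC))
```

```text
(no output)
```

View pics/w29.png

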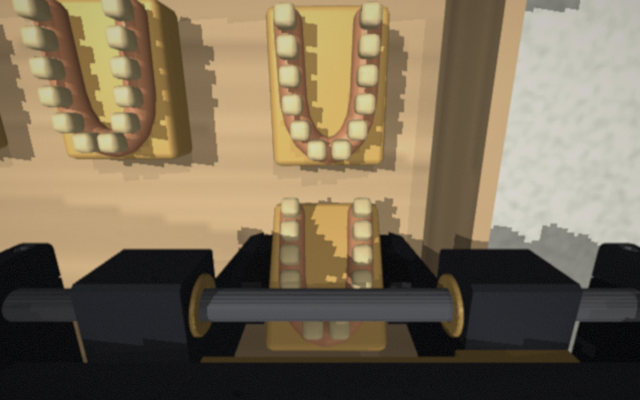

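View pics/s29c.png

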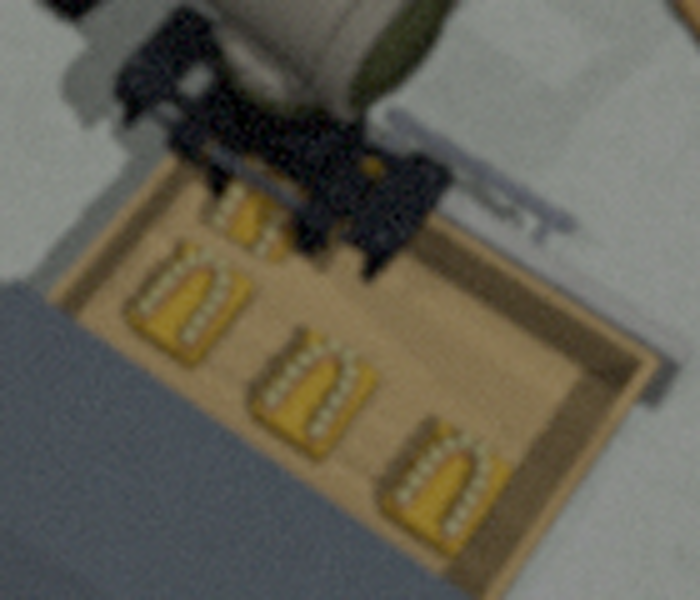

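View pics/d29c.png

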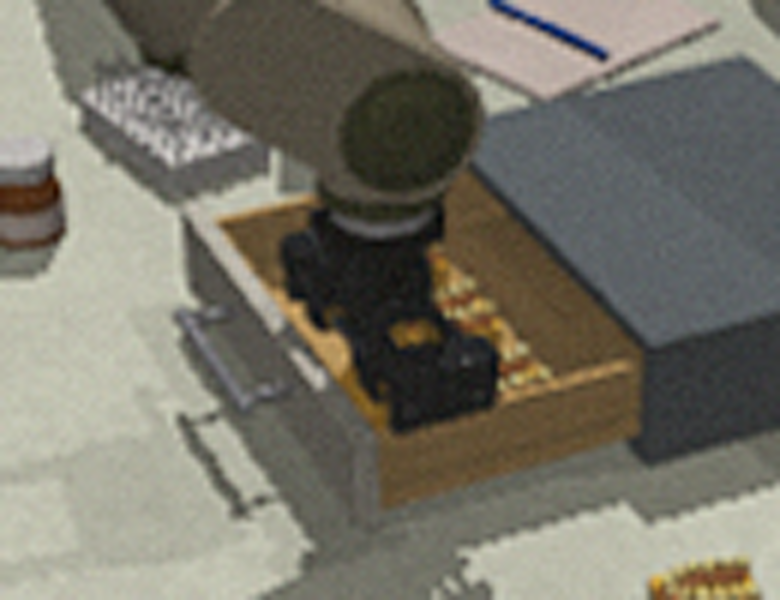

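Run:
```python
from h import *
c=cams.camera_info('wrist')
print('cast1 base near edge',atz(c,273,163,.042),atz(c,383,163,.042), 'far',atz(c,270,10,.042))
for z in (.042,.046): print('A far',atz(c,272,206,z),atz(c,380,206,z),'near',atz(c,273,349,z),atz(c,384,349,z))
print('tooth',atz(c,288,206,.056))
cv2.imwrite('pics/w29c.png',cv2.resize(cv2.imread('pics/w29.png')[180:370,230:430],None,fx=3,fy=3,interpolation=cv2.INTER_CUBIC))
cv2.imwrite('pics/w28c.png',cv2.resize(cv2.imread('pics/w28.png')[180:370,230:430],None,fx=3,fy=3,interpolation=cv2.INTER_CUBIC))
```

```text
cast1 base near edge [0.58824581 0.07831545 0.042     ] [0.58862124 0.03111277 0.042     ] far [0.64661299 0.07724796 0.042     ]
A far [0.56891908 0.07949056 0.042     ] [0.56930205 0.03133851 0.042     ] near [0.49220427 0.08194009 0.042     ] [0.49265649 0.02507444 0.042     ]
A far [0.57016935 0.0787755  0.046     ] [0.57054073 0.0320801  0.046     ] near [0.49577523 0.08115093 0.046     ] [0.49621377 0.02600552 0.046     ]
tooth [0.57334576 0.07060951 0.056     ]
```

View pics/w29c.png

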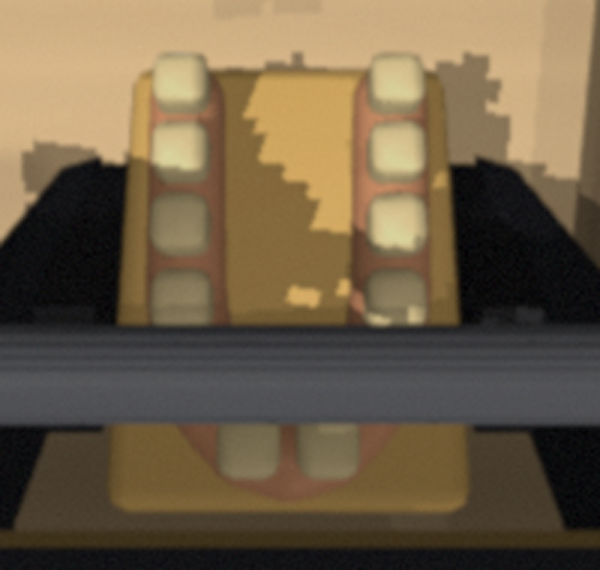

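View pics/w28c.png

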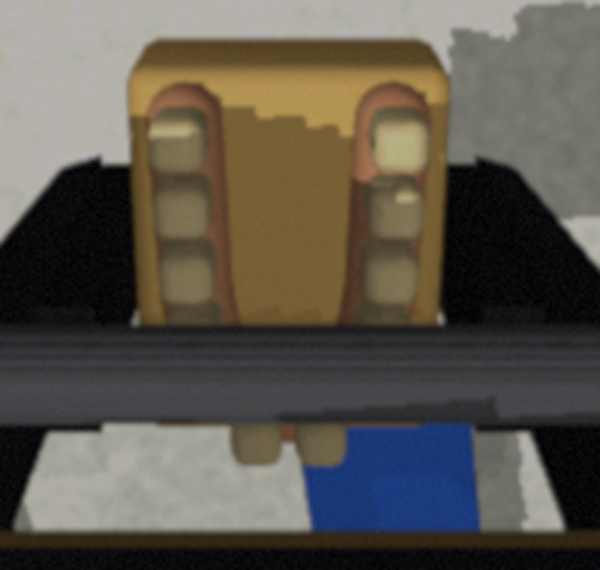

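```bash
python3 -m crank '[[[0,-0.004,0],[0,0,0],0.03],[[0,-0.006,0.003],[0,0,0],0.03],[[0,-0.006,0.007],[0,0,0],0.03],[[0,-0.006,0.007],[0,0,0],0.03]]'
python3 - <<'E'
from h import *
im,ci=snap('wrist','w30.png')
E
```

```text
clock: 44.17
eef_pos: [0.5475, 0.055, 0.046]
eef_rot: [[0.009, -0.001, 1.0], [-1.0, 0.0, 0.009], [-0.0, -1.0, -0.001]]
wrist_force: [0.0, 0.6, -1.3]
grip_width: 0.539
```

View pics/w30.png

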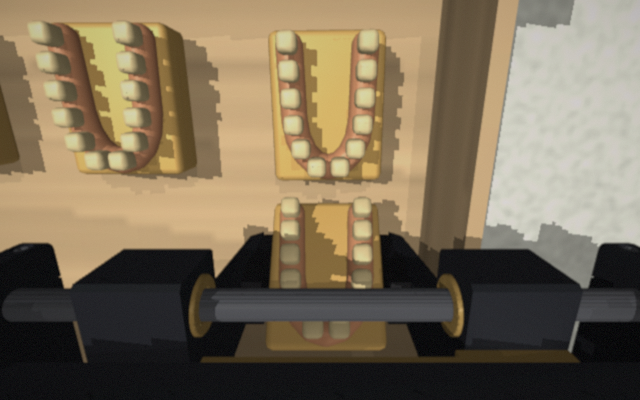

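```bash
python3 -m crank '[[[0,0.003,0],[0,0,0],0.03],[[0,0.004,0],[0,0,0],0.03],[[0,0.004,0],[0,0,0],0.06],[[0,0.004,0],[0,0,0],0.06],[[0,0.004,0],[0,0,0],0.06],[[0,0.004,0],[0,0,0],0.06]]'
python3 - <<'E'
from h import *
im,ci=snap('wrist','w31.png')
E
```

```text
clock: 44.72
eef_pos: [0.5472, 0.055, 0.0428]
eef_rot: [[0.009, 0.0, 1.0], [-1.0, -0.0, 0.009], [0.0, -1.0, 0.0]]
wrist_force: [-0.2, 0.7, -0.0]
grip_width: 0.684
```

View pics/w31.png

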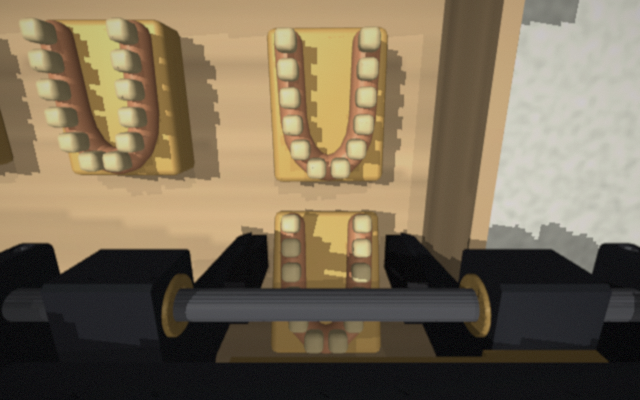

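```bash
python3 -m crank '[[[0,-0.005,0],[0,0,0],0.06],[[0,-0.02,0],[0,0,0],0.06],[[0,-0.05,0],[0,0,0],0.06],[[0,-0.09,0],[0,0,0],0.088],[[0,-0.13,-0.03],[0,0,0],0.088],[[0,-0.16,-0.06],[0,0,0],0.088],[[0,-0.18,-0.08],[0,0,0],0.088],[[0,-0.18,-0.08],[0,0,0],0.088],[[0,-0.18,-0.08],[0,0,0],0.088]]'
python3 - <<'E'
from h import *
im,ci=snap('wrist','w32.png')
np.save('w32ci.npy',ci,allow_pickle=True)
im,ci=snap('side','d32.png')
im2,ci=snap('scene','s32.png')
cv2.imwrite('pics/s32c.png',np.hstack([cv2.resize(im2[200:310,300:440,::-1],(400,314),interpolation=cv2.INTER_CUBIC),cv2.resize(im[150:220,280:370,::-1],(400,314),interpolation=cv2.INTER_CUBIC)]))
E
```

```text
clock: 45.52
eef_pos: [0.4669, 0.0544, 0.2245]
eef_rot: [[0.009, 0.004, 1.0], [-1.0, -0.001, 0.009], [0.001, -1.0, 0.004]]
wrist_force: [0.1, 0.0, 0.8]
grip_width: 1.003
```

View pics/w32.png

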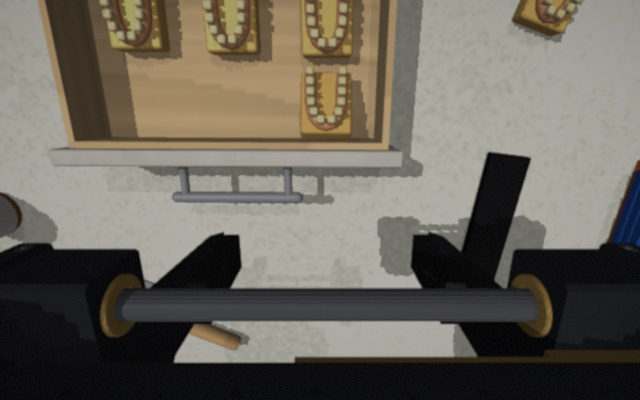

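View pics/s32c.png

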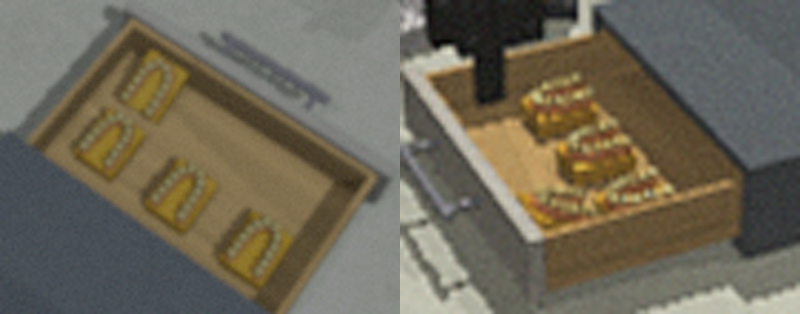

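Run:
```python
from h import *
a=cv2.imread('pics/w32.png')[0:180,260:420];cv2.imwrite('pics/w32c.png',cv2.resize(a,None,fx=3.3,fy=3.3,interpolation=cv2.INTER_CUBIC))
a=cv2.imread('pics/d32.png')[165:215,290:370];cv2.imwrite('pics/d32c.png',cv2.resize(a,None,fx=9,fy=9,interpolation=cv2.INTER_CUBIC))
```

```text
(no output)
```

View pics/w32c.png

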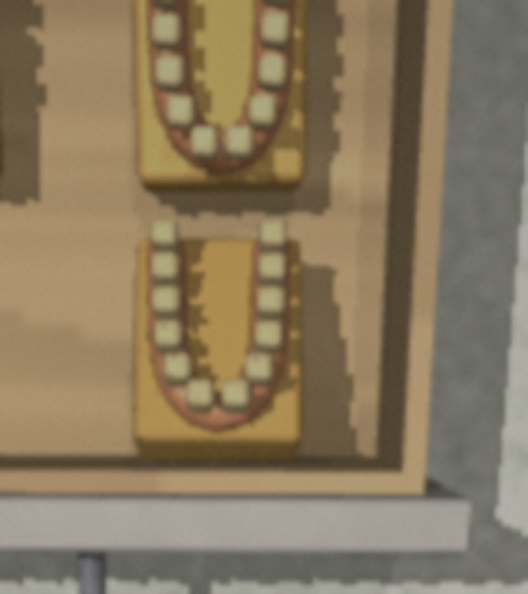

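View pics/d32c.png

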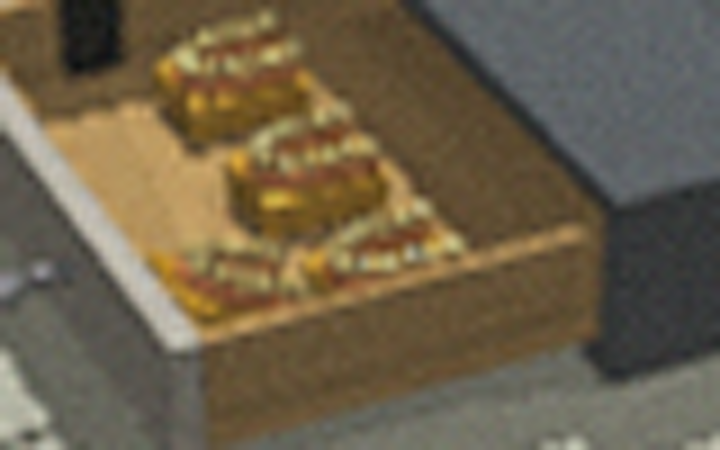

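```bash
python3 -c "
from h import *
rel(.522,.055,.10,.5)"; python3 -m crank '[[[0,0,0.03],[0,0,0],0.0],[[0,0.01,0.055],[0,0,0],0.0],[[0,0.02,0.055],[0,0,0],0.0],[[0,0.03,0.055],[0,0,0],0.0],[[0,0.04,0.055],[0,0,0],0.0],[[0,0.05,0.055],[0,0,0],0.0],[[0,0.06,0.055],[0,0,0],0.0],[[0,0.07,0.055],[0,0,0],0.0],[[0,0.08,0.055],[0,0,0],0.0],[[0,0.09,0.055],[0,0,0],0.0],[[0,0.1,0.055],[0,0,0],0.0],[[0,0.11,0.055],[0,0,0],0.0],[[0,0.12,0.055],[0,0,0],0.0],[[0,0.12,0.055],[0,0,0],0.0],[[0,0.12,0.055],[0,0,0],0.0]]'
python3 - <<'E'
from h import *
rel(.522,.055,.071,.5)
im,ci=snap('wrist','w33.png')
im,ci=snap('side','d33.png')
a=im[150:215,280:370,::-1];cv2.imwrite('pics/d33c.png',cv2.resize(a,None,fx=8,fy=8,interpolation=cv2.INTER_CUBIC))
E
```

```text
shift [-0.0002  0.1217  0.0547] dist 0.133 turn_y -0.01 now [0.4675 0.0543 0.2218] yaw 0.49
clock: 46.92
eef_pos: [0.5221, 0.0548, 0.1014]
eef_rot: [[0.009, -0.003, 1.0], [-1.0, 0.0, 0.009], [-0.0, -1.0, -0.003]]
wrist_force: [-0.7, 0.3, -0.2]
grip_width: 0.007
shift [-0.0001  0.0304 -0.0001] dist 0.03 turn_y -0.0 now [0.5221 0.0548 0.1014] yaw 0.5
```

View pics/w33.png

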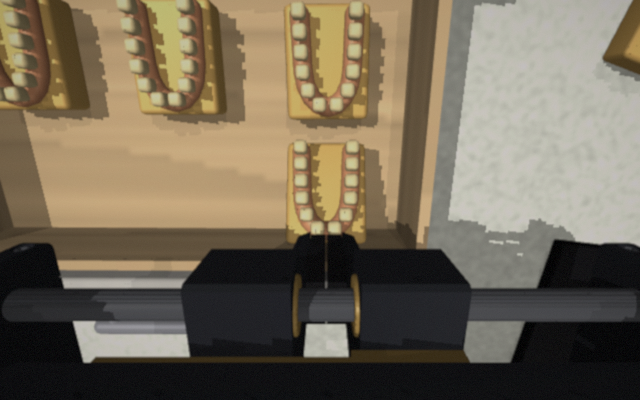

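View pics/d33c.png

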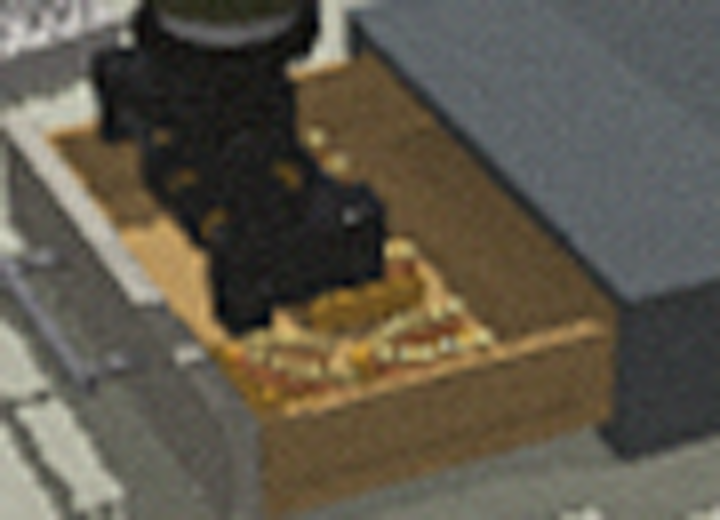

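```bash
python3 -m crank '[[[0,0.006,0],[0,0,0],0.0],[[0,0.012,0],[0,0,0],0.0],[[0,0.016,0],[0,0,0],0.0],[[0,0.018,0],[0,0,0],0.0]]'
```

```text
clock: 47.35
eef_pos: [0.5219, 0.0548, 0.084]
eef_rot: [[0.009, -0.001, 1.0], [-1.0, 0.0, 0.009], [-0.0, -1.0, -0.001]]
wrist_force: [-0.1, -0.2, 0.0]
grip_width: 0.003
```

```bash
python3 -m crank '[[[0,0.003,0],[0,0,0],0.0],[[0,0.006,0],[0,0,0],0.0],[[0,0.008,0],[0,0,0],0.0],[[0,0.008,0],[0,0,0],0.0]]'
```

```text
clock: 47.68
eef_pos: [0.522, 0.0548, 0.0763]
eef_rot: [[0.009, -0.001, 1.0], [-1.0, 0.0, 0.009], [-0.0, -1.0, -0.001]]
wrist_force: [-0.0, 0.1, 1.0]
grip_width: 0.006
```

```bash
python3 -m crank '[[[0,0.002,0],[0,0,0],0.0],[[0,0.004,0],[0,0,0],0.0],[[0,0.005,0],[0,0,0],0.0],[[0,0.005,0],[0,0,0],0.0]]';  python3 - <<'E'
from h import *
im,ci=snap('wrist','w34.png')
im,ci=snap('side','d34.png')
a=im[150:215,280:370,::-1];cv2.imwrite('pics/d34c.png',cv2.resize(a,None,fx=8,fy=8,interpolation=cv2.INTER_CUBIC))
E
```

```text
clock: 48.02
eef_pos: [0.5221, 0.0548, 0.0716]
eef_rot: [[0.009, -0.0, 1.0], [-1.0, 0.0, 0.009], [-0.0, -1.0, -0.0]]
wrist_force: [1.4, -0.6, 0.3]
grip_width: 0.003
```

View pics/w34.png

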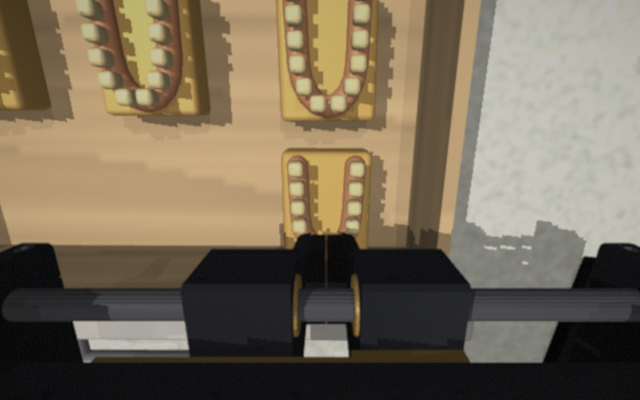

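View pics/d34c.png

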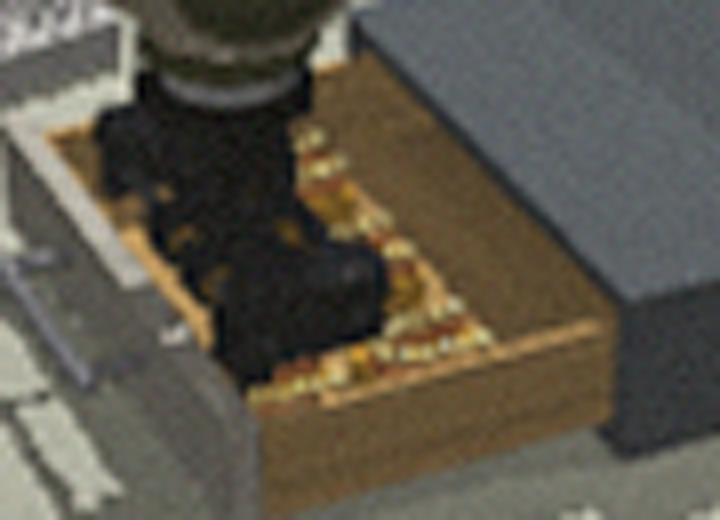

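```bash
python3 -m crank '[[[0,-0.02,0],[0,0,0],0.0],[[0,-0.05,0],[0,0,0],0.088],[[0,-0.09,-0.02],[0,0,0],0.088],[[0,-0.13,-0.04],[0,0,0],0.088],[[0,-0.15,-0.06],[0,0,0],0.088],[[0,-0.15,-0.06],[0,0,0],0.088],[[0,-0.15,-0.06],[0,0,0],0.088],[[0,-0.15,-0.06],[0,0,0],0.088],[[0,-0.15,-0.06],[0,0,0],0.088],[[0,-0.15,-0.06],[0,0,0],0.088],[[0,-0.15,-0.06],[0,0,0],0.088],[[0,-0.15,-0.06],[0,0,0],0.088]]'
python3 - <<'E'
from h import *
im,ci=snap('wrist','w35.png')
np.save('w35ci.npy',ci,allow_pickle=True)
a=im[0:200,60:400,::-1];cv2.imwrite('pics/w35c.png',cv2.resize(a,(782,460),interpolation=cv2.INTER_CUBIC))
im,ci=snap('side','d35.png')
a=im[165:215,290:370,::-1];cv2.imwrite('pics/d35c.png',cv2.resize(a,None,fx=9,fy=9,interpolation=cv2.INTER_CUBIC))
E
```

```text
clock: 49.12
eef_pos: [0.4623, 0.0543, 0.221]
eef_rot: [[0.009, -0.001, 1.0], [-1.0, 0.0, 0.009], [-0.0, -1.0, -0.001]]
wrist_force: [-0.3, -0.6, -0.6]
grip_width: 0.814
```

View pics/w35c.png

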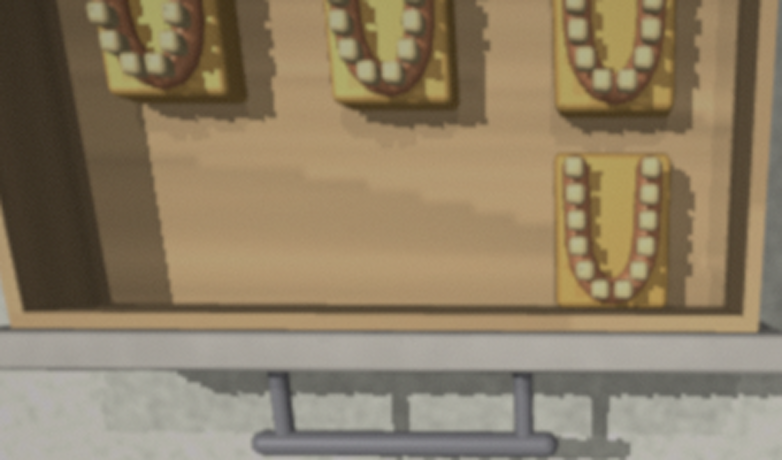

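View pics/d35c.png

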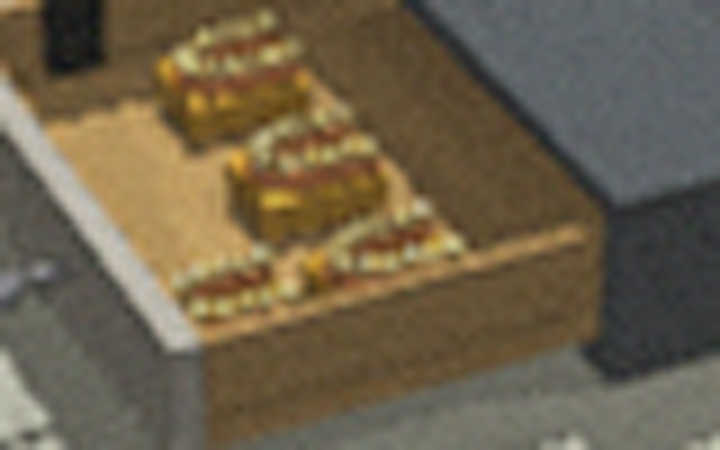

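Run:
```python
from h import *
c=np.load('w35ci.npy',allow_pickle=True).item()
f=lambda x,y:(x/2.3+60,y/2.3)
print('foot',atz(c,*f(350,306),.022),'wall top',atz(c,*f(350,312),.073),atz(c,*f(350,330),.073),'front',atz(c,*f(350,332),.082),atz(c,*f(350,368),.082),'handle',atz(c,*f(400,442),.057))
quad(c,'castA',[f(556,154),f(668,154),f(667,305),f(556,305)],.042)
print('cast1 near',atz(c,*f(613,111),.042),'cast2 near',atz(c,*f(390,102),.042))
```

```text
foot [0.5064275  0.17388395 0.022     ] wall top [0.50810075 0.15578886 0.073     ] [0.5012025  0.15642384 0.073     ] front [0.50144714 0.15323525 0.082     ] [0.487795   0.15449191 0.082     ] handle [0.45189766 0.14513207 0.057     ]
castA [0.5393 0.0549 0.042 ] yaw 0.27 [0.0454 0.06   0.0475 0.06  ]
cast1 near [0.58526599 0.05477971 0.042     ] cast2 near [0.58782907 0.14346381 0.042     ]
```

```bash
python3 -c "
from h import *
rel(.57,-.15,.2,-16.6)"; python3 -m crank '[[[0.035,0,0.02],[0,4,0],0.088],[[0.07,0,0.04],[0,8,0],0.088],[[0.105,0,0.06],[0,12,0],0.088],[[0.14,0,0.08],[0,16,0],0.088],[[0.175,0.01,0.1],[0,17,0],0.088],[[0.2,0.02,0.108],[0,17,0],0.088],[[0.205,0.02,0.108],[0,17,0],0.088],[[0.205,0.02,0.108],[0,17,0],0.088],[[0.205,0.02,0.108],[0,17,0],0.088]]'
python3 - <<'E'
from h import *
im,ci=snap('wrist','w36.png')
np.save('w36ci.npy',ci,allow_pickle=True)
cv2.imwrite('pics/w36c.png',cv2.resize(im[0:240,200:460,::-1],None,fx=2.5,fy=2.5,interpolation=cv2.INTER_CUBIC))
E
```

```text
shift [0.2052 0.0213 0.1059] dist 0.232 turn_y 17.1 now [0.4623 0.0543 0.2214] yaw 0.5
clock: 49.97
eef_pos: [0.5717, -0.1491, 0.2019]
eef_rot: [[-0.284, -0.0, 0.959], [-0.959, 0.0, -0.284], [-0.0, -1.0, -0.0]]
wrist_force: [-0.5, 0.1, 0.2]
grip_width: 0.997
```

View pics/w36c.png

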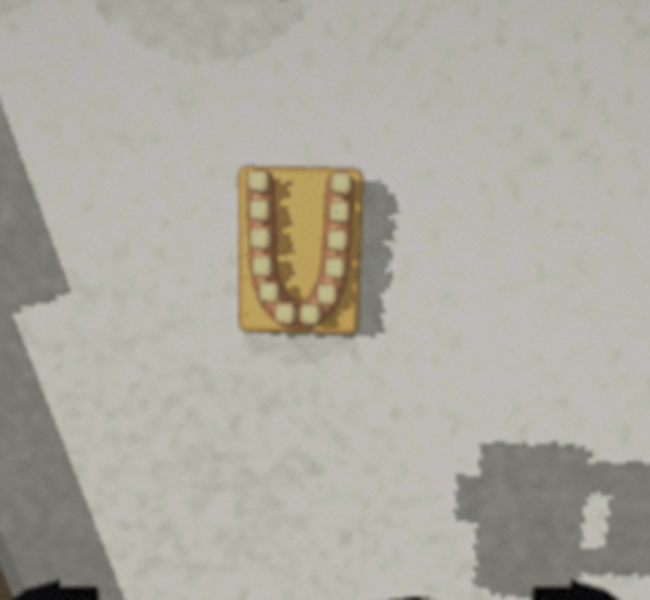

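Run:
```python
from h import *
c=np.load('w36ci.npy',allow_pickle=True).item()
f=lambda L:[(x/2.5+200,y/2.5) for x,y in L]
m=quad(c,'castB',f([(239,167),(362,169),(358,332),(239,330)]),.02)
rel(m[0],m[1],.10,-17);rel(m[0],m[1],.0165,-17)
```

```text
castB [ 0.6474 -0.1655  0.02  ] yaw -17.57 [0.0463 0.0602 0.0473 0.0602]
shift [-0.0052  0.1023  0.0773] dist 0.128 turn_y 0.55 now [ 0.5717 -0.1486  0.2023] yaw -16.45
shift [-0.0052  0.1858  0.0773] dist 0.201 turn_y 0.55 now [ 0.5717 -0.1486  0.2023] yaw -16.45
```

Run:
```python
from h import *
S=cams.camera_info('scene');D=cams.camera_info('side')
print(tri([(S,234,250),(D,407,214)]),atz(S,216,248,.03),atz(S,253,252,.03),atz(D,392,212,.045))
```

```text
(array([ 0.80263593, -0.17882975,  0.04260893]), [0.0007448705536621129, 0.0007448705536623201]) [ 0.82625633 -0.22969106  0.03      ] [ 0.76994335 -0.13679161  0.03      ] [ 0.75911321 -0.14808044  0.045     ]
```

Bowl centre is at x≈0.80, clear. Descend and grip.

```bash
python3 -m crank '[[[-0.002,0.025,0.025],[0,0.7,0],0.088],[[-0.004,0.05,0.05],[0,0.7,0],0.088],[[-0.005,0.08,0.0773],[0,0.7,0],0.088],[[-0.005,0.115,0.0773],[0,0.7,0],0.088],[[-0.005,0.15,0.0773],[0,0.7,0],0.088],[[-0.005,0.175,0.0773],[0,0.7,0],0.088],[[-0.005,0.185,0.0773],[0,0.7,0],0.088],[[-0.005,0.185,0.0773],[0,0.7,0],0.088],[[-0.005,0.185,0.0773],[0,0.7,0],0.03],[[-0.005,0.185,0.0773],[0,0.7,0],0.03],[[-0.005,0.185,0.0773],[0,0.7,0],0.03],[[-0.005,0.185,0.0773],[0,0.7,0],0.03],[[-0.005,0.185,0.0773],[0,0.7,0],0.03],[[-0.005,0.185,0.0773],[0,0.7,0],0.03],[[-0.005,0.185,0.0773],[0,0.7,0],0.03],[[-0.005,0.185,0.0773],[0,0.7,0],0.03],[[-0.005,0.185,0.0773],[0,0.7,0],0.03],[[-0.005,0.185,0.0773],[0,0.7,0],0.03]]'
```

```text
clock: 51.52
eef_pos: [0.6476, -0.1668, 0.017]
eef_rot: [[-0.296, 0.0, 0.955], [-0.955, 0.0, -0.296], [-0.0, -1.0, 0.0]]
wrist_force: [-0.2, 1.2, 4.1]
grip_width: 0.542
```

```bash
python3 -m crank '[[[0,-0.005,0],[0,0,0],0.03],[[0,-0.02,0],[0,0,0],0.03],[[0,-0.055,0],[0,0,0],0.03],[[0,-0.095,0],[0,0,0],0.03],[[0,-0.13,0],[0,0,0],0.03],[[0,-0.16,0],[0,0,0],0.03],[[0,-0.16,0],[0,0,0],0.03],[[0,-0.16,0],[0,0,0],0.03]]'
python3 - <<'E'
from h import *
im,ci=snap('wrist','w37.png')
rel(.549,.148,.18,0.5);rel(.549,.148,.043,.5)
E
```

```text
clock: 52.18
eef_pos: [0.6477, -0.1672, 0.1781]
eef_rot: [[-0.296, 0.002, 0.955], [-0.955, -0.001, -0.296], [0.001, -1.0, 0.003]]
wrist_force: [-0.5, 0.6, -1.9]
grip_width: 0.546
shift [-0.2718 -0.0037 -0.1868] dist 0.33 turn_y -17.71 now [ 0.6471 -0.1669  0.1761] yaw -17.21
shift [-0.2718  0.1333 -0.1867] dist 0.356 turn_y -17.71 now [ 0.6471 -0.1669  0.1761] yaw -17.21
```

View pics/w37.png

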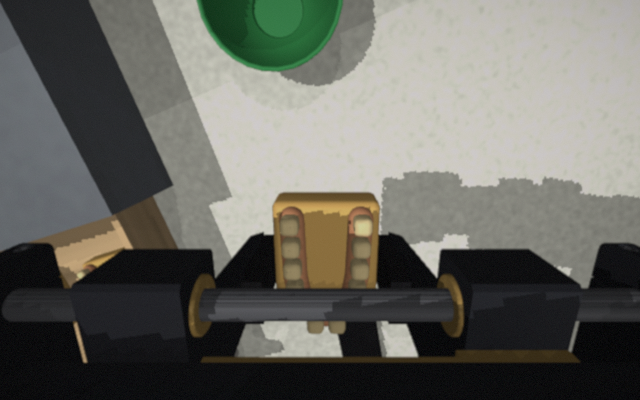

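```bash
python3 -m crank '[[[-0.03,0,-0.02],[0,-4,0],0.03],[[-0.06,0,-0.04],[0,-8,0],0.03],[[-0.09,0,-0.06],[0,-12,0],0.03],[[-0.12,0,-0.08],[0,-16,0],0.03],[[-0.15,0,-0.1],[0,-17.7,0],0.03],[[-0.18,0,-0.12],[0,-17.7,0],0.03],[[-0.21,0,-0.14],[0,-17.7,0],0.03],[[-0.24,0,-0.16],[0,-17.7,0],0.03],[[-0.27,0,-0.181],[0,-17.7,0],0.03],[[-0.2877,0,-0.193],[0,-17.7,0],0.03],[[-0.2877,0,-0.193],[0,-17.7,0],0.03],[[-0.2877,0.035,-0.193],[0,-17.7,0],0.03],[[-0.2877,0.06,-0.193],[0,-17.7,0],0.03],[[-0.2877,0.07,-0.193],[0,-17.7,0],0.03],[[-0.2877,0.07,-0.193],[0,-17.7,0],0.03]]'
python3 - <<'E'
from h import *
im,ci=snap('wrist','w38.png')
rel(.548,.165,.042,.5)
E
```

```text
clock: 53.48
eef_pos: [0.5468, 0.1642, 0.1035]
eef_rot: [[0.008, -0.007, 1.0], [-1.0, -0.001, 0.008], [0.001, -1.0, -0.007]]
wrist_force: [-0.1, -0.6, -1.8]
grip_width: 0.541
shift [-0.0006  0.0636  0.0003] dist 0.064 turn_y -0.03 now [0.5479 0.1644 0.1056] yaw 0.47
```

View pics/w38.png

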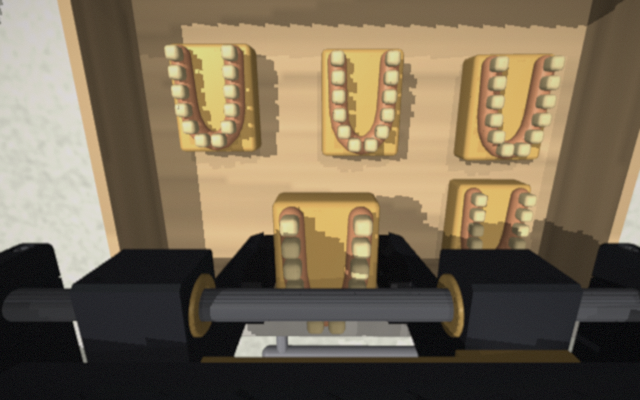

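```bash
python3 -m crank '[[[0,0.02,0],[0,0,0],0.03],[[0,0.035,0],[0,0,0],0.03],[[0,0.048,0],[0,0,0],0.03],[[0,0.056,0],[0,0,0],0.03],[[0,0.06,0],[0,0,0],0.03],[[0,0.06,0],[0,0,0],0.03],[[0,0.06,0],[0,0,0],0.03]]'
python3 - <<'E'
from h import *
im,ci=snap('wrist','w39.png')
E
```

```text
clock: 54.12
eef_pos: [0.5488, 0.165, 0.0476]
eef_rot: [[0.009, 0.001, 1.0], [-1.0, 0.0, 0.009], [-0.0, -1.0, 0.001]]
wrist_force: [-0.7, 0.3, -1.2]
grip_width: 0.542
```

View pics/w39.png

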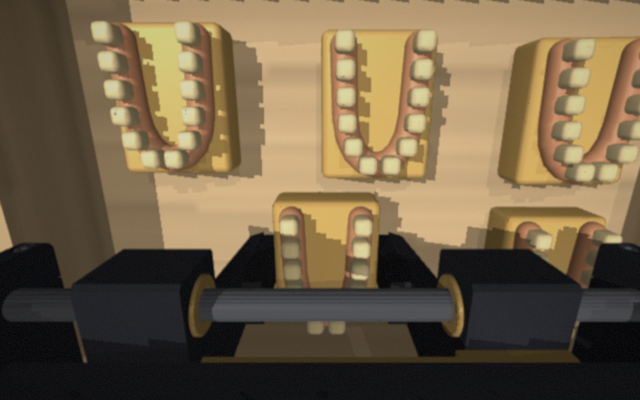

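Still level. Lower the rest.

```bash
python3 -m crank '[[[0,0.003,0],[0,0,0],0.03],[[0,0.006,0],[0,0,0],0.03],[[0,0.007,0],[0,0,0],0.03],[[0,0.007,0],[0,0,0],0.03]]'
```

```text
clock: 54.5
eef_pos: [0.5481, 0.165, 0.0395]
eef_rot: [[0.009, -0.0, 1.0], [-1.0, -0.0, 0.009], [0.0, -1.0, -0.0]]
wrist_force: [-0.9, 0.5, -1.1]
grip_width: 0.539
```

```bash
python3 -m crank '[[[0,0.0015,0],[0,0,0],0.03],[[0,0.0015,0],[0,0,0],0.03],[[0,0.0015,0],[0,0,0],0.062],[[0,0.0015,0],[0,0,0],0.062],[[0,0.0015,0],[0,0,0],0.062],[[0,-0.01,0],[0,0,0],0.062],[[0,-0.045,0],[0,0,0],0.062],[[0,-0.085,0],[0,0,0],0.07],[[0,-0.125,-0.03],[0,0,0],0.07],[[0,-0.16,-0.06],[0,0,0],0.022],[[0,-0.18,-0.09],[0,0,0],0.022],[[0,-0.18,-0.1],[0,0,0],0.022],[[0,-0.18,-0.1],[0,0,0],0.022]]'
python3 - <<'E'
from h import *
im,ci=snap('wrist','w40.png')
np.save('w40ci.npy',ci,allow_pickle=True)
im,ci=snap('side','d40.png');im2,ci=snap('scene','s40.png')
cv2.imwrite('pics/d40c.png',np.hstack([cv2.resize(im2[200:310,300:440,::-1],(400,314),interpolation=cv2.INTER_CUBIC),cv2.resize(im[150:220,280:370,::-1],(400,314),interpolation=cv2.INTER_CUBIC)]))
E
```

```text
clock: 55.58
eef_pos: [0.4461, 0.1644, 0.2218]
eef_rot: [[0.01, 0.003, 1.0], [-1.0, 0.0, 0.01], [-0.0, -1.0, 0.003]]
wrist_force: [0.2, -0.0, 0.5]
grip_width: 0.516
```

View pics/w40.png

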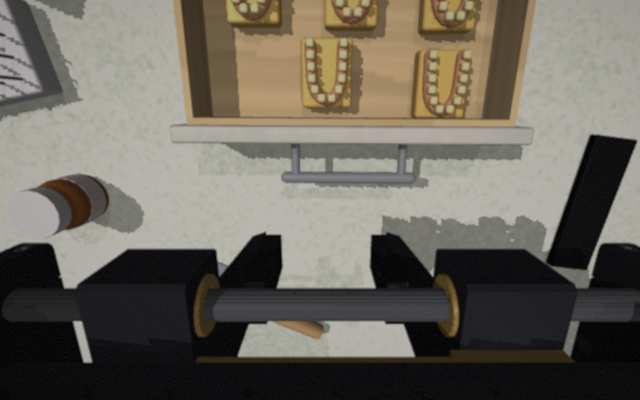

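View pics/d40c.png

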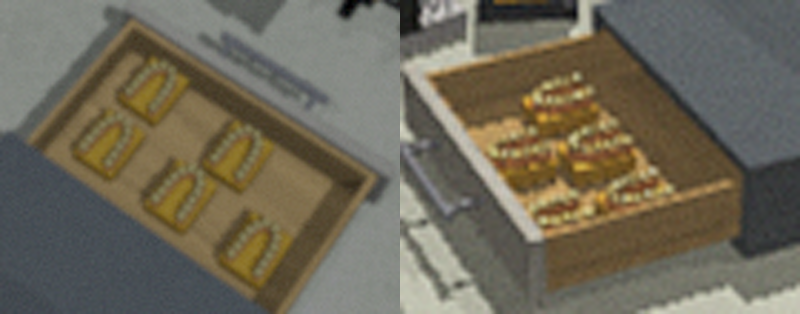

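```bash
python3 -c "
from h import *
c=np.load('w40ci.npy',allow_pickle=True).item()
print('handle',atz(c,284,178,.057),atz(c,413,179,.057),'jar',atz(c,35,215,.07))
rel(.415,.1435,.055,.5)"; python3 -m crank '[[[0.01,0.01,-0.015],[0,0,0],0.0],[[0.021,0.03,-0.031],[0,0,0],0.0],[[0.021,0.05,-0.031],[0,0,0],0.0],[[0.021,0.07,-0.031],[0,0,0],0.0],[[0.021,0.09,-0.031],[0,0,0],0.0],[[0.021,0.11,-0.031],[0,0,0],0.0],[[0.021,0.13,-0.031],[0,0,0],0.0],[[0.021,0.15,-0.031],[0,0,0],0.0],[[0.021,0.166,-0.031],[0,0,0],0.0],[[0.021,0.166,-0.031],[0,0,0],0.0],[[0.021,0.166,-0.031],[0,0,0],0.0]]'; python3 -c "
from h import *
snap('wrist','w41.png');snap('side','d41.png')"
```

```text
handle [0.45083277 0.20554213 0.057     ] [0.45098008 0.07931983 0.057     ] jar [0.41491277 0.44559819 0.07      ]
shift [ 0.0203  0.1643 -0.0338] dist 0.169 turn_y -0.01 now [0.4487 0.1641 0.2193] yaw 0.49
clock: 56.65
eef_pos: [0.4176, 0.1427, 0.0527]
eef_rot: [[0.008, -0.003, 1.0], [-1.0, -0.0, 0.008], [0.0, -1.0, -0.003]]
wrist_force: [-0.3, 0.9, 0.1]
grip_width: 0.002
```

View pics/w41.png

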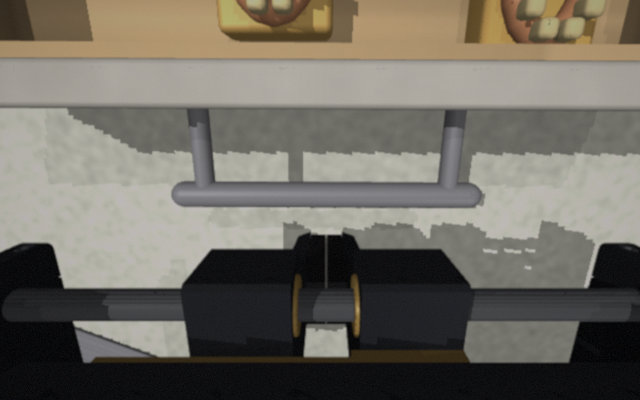

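View pics/d41.png

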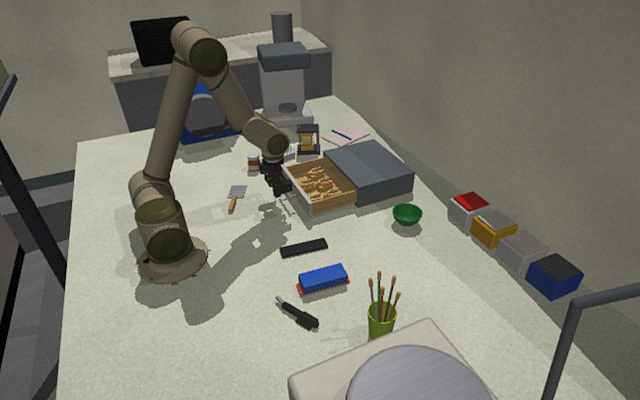

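```bash
python3 -m crank '[[[0,0,0.006],[0,0,0],0.0],[[0,0,0.011],[0,0,0],0.0],[[0,0,0.015],[0,0,0],0.0],[[0,0,0.018],[0,0,0],0.0],[[0,0,0.022],[0,0,0],0.0],[[0,0,0.028],[0,0,0],0.0],[[0,0,0.035],[0,0,0],0.0],[[0,0,0.043],[0,0,0],0.0],[[0,0,0.051],[0,0,0],0.0],[[0,0,0.059],[0,0,0],0.0],[[0,0,0.067],[0,0,0],0.0],[[0,0,0.075],[0,0,0],0.0],[[0,0,0.083],[0,0,0],0.0],[[0,0,0.091],[0,0,0],0.0],[[0,0,0.098],[0,0,0],0.0],[[0,0,0.104],[0,0,0],0.0],[[0,0,0.109],[0,0,0],0.0],[[0,0,0.113],[0,0,0],0.0],[[0,0,0.116],[0,0,0],0.0],[[0,0,0.116],[0,0,0],0.0]]'; python3 -c "
from h import *
snap('wrist','w42.png')"
```

```text
clock: 58.42
eef_pos: [0.534, 0.1439, 0.0538]
eef_rot: [[0.009, 0.001, 1.0], [-1.0, 0.0, 0.009], [-0.0, -1.0, 0.001]]
wrist_force: [0.1, 0.3, 0.0]
grip_width: 0.006
```

View pics/w42.png

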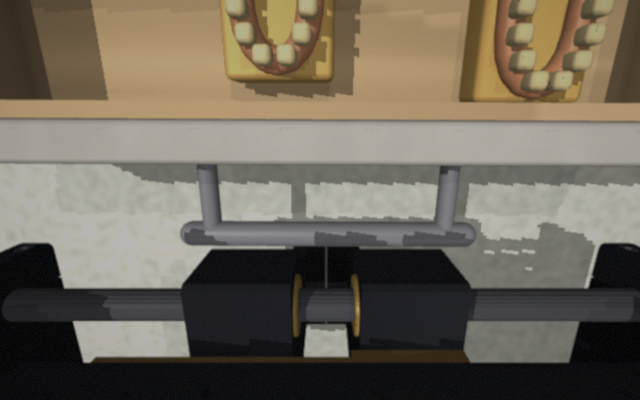

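```bash
python3 -m crank '[[[0,0,0.004],[0,0,0],0.0],[[0,0,0.01],[0,0,0],0.0],[[0,0,0.017],[0,0,0],0.0],[[0,0,0.024],[0,0,0],0.0],[[0,0,0.032],[0,0,0],0.0],[[0,0,0.04],[0,0,0],0.0],[[0,0,0.048],[0,0,0],0.0],[[0,0,0.056],[0,0,0],0.0],[[0,0,0.063],[0,0,0],0.0],[[0,0,0.07],[0,0,0],0.0],[[0,0,0.074],[0,0,0],0.0],[[0,0,0.078],[0,0,0],0.0],[[0,0,0.08],[0,0,0],0.0],[[0,0,0.08],[0,0,0],0.0]]'
```

```text
clock: 59.63
eef_pos: [0.6138, 0.1446, 0.0538]
eef_rot: [[0.009, 0.001, 1.0], [-1.0, 0.0, 0.009], [-0.0, -1.0, 0.001]]
wrist_force: [0.3, 0.0, -0.8]
grip_width: 0.004
```

```bash
python3 -m crank '[[[0,0,0.003],[0,0,0],0.0],[[0,0,0.005],[0,0,0],0.0],[[0,0,0.006],[0,0,0],0.0],[[0,0,0.006],[0,0,0],0.0]]'
```

```text
clock: 59.97
eef_pos: [0.6196, 0.1447, 0.0538]
eef_rot: [[0.009, 0.0, 1.0], [-1.0, 0.0, 0.009], [-0.0, -1.0, 0.0]]
wrist_force: [-0.6, 0.1, -0.1]
grip_width: 0.006
```

```bash
python3 -m crank '[[[0,0,0.002],[0,0,0],0.0],[[0,0,0.004],[0,0,0],0.0],[[0,0,0.005],[0,0,0],0.0],[[0,0,0.005],[0,0,0],0.0]]'
```

```text
clock: 60.3
eef_pos: [0.6233, 0.1447, 0.0537]
eef_rot: [[0.009, -0.003, 1.0], [-1.0, -0.0, 0.009], [0.0, -1.0, -0.003]]
wrist_force: [-6.8, -0.4, 4.4]
grip_width: 0.003
```

```bash
python3 -m crank '[[[0,0,0.002],[0,0,0],0.0],[[0,0,0.003],[0,0,0],0.0],[[0,0,0.003],[0,0,0],0.0]]'; python3 -c "
from h import *
snap('wrist','w43.png')"
```

```text
clock: 60.55
eef_pos: [0.6236, 0.1447, 0.0536]
eef_rot: [[0.009, -0.01, 1.0], [-1.0, -0.001, 0.009], [0.001, -1.0, -0.01]]
wrist_force: [-19.7, -1.9, 12.2]
grip_width: 0.004
```

View pics/w43.png

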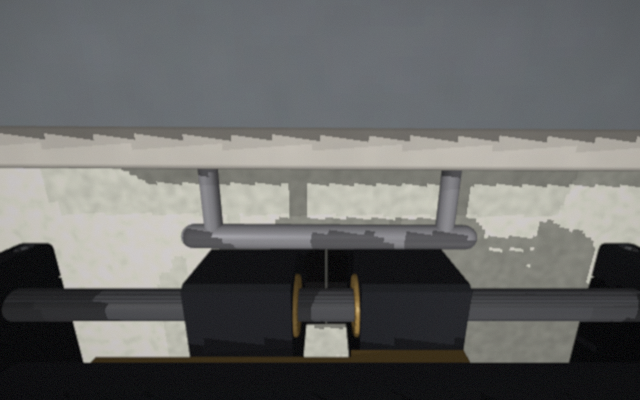

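```bash
python3 -m crank '[[[0,0,-0.01],[0,0,0],0.0],[[0,0,-0.03],[0,0,0],0.0],[[0,-0.03,-0.05],[0,0,0],0.0],[[0,-0.07,-0.07],[0,0,0],0.0],[[0,-0.11,-0.09],[0,0,0],0.0],[[0,-0.15,-0.11],[0,0,0],0.0],[[0,-0.2,-0.14],[0,0,0],0.0],[[0,-0.22,-0.17],[0,0,0],0.0],[[0,-0.22,-0.17],[0,0,0],0.0],[[0,-0.22,-0.17],[0,0,0],0.0]]'; python3 -c "
from h import *
np.set_printoptions(precision=4,suppress=True)
im,c=snap('wrist','w44.png');snap('side','d44.png');snap('scene','s44.png');np.save('w44ci.npy',c,allow_pickle=True);print(bot.state()['eef_pos'])"
```

```text
clock: 61.43
eef_pos: [0.4564, 0.1435, 0.2775]
eef_rot: [[0.009, 0.007, 1.0], [-1.0, 0.0, 0.009], [-0.0, -1.0, 0.007]]
wrist_force: [0.3, -0.1, 0.3]
grip_width: 0.003
[0.4579 0.1431 0.2729]
```

View pics/w44.png

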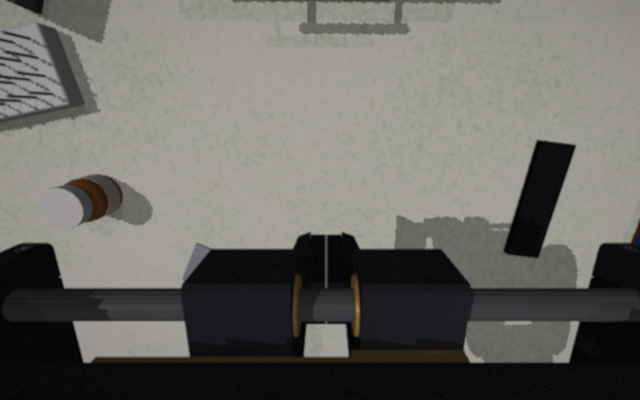

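View pics/d44.png

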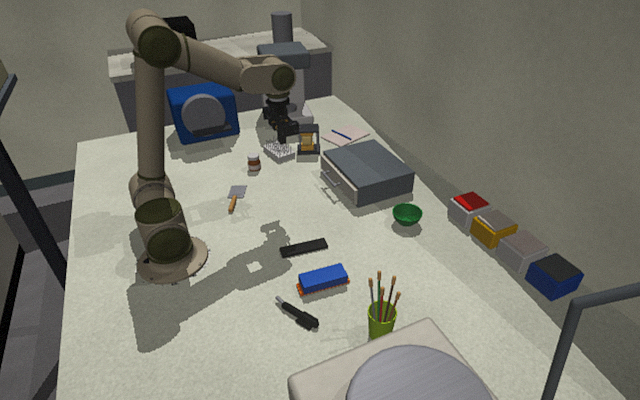

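View pics/s44.png

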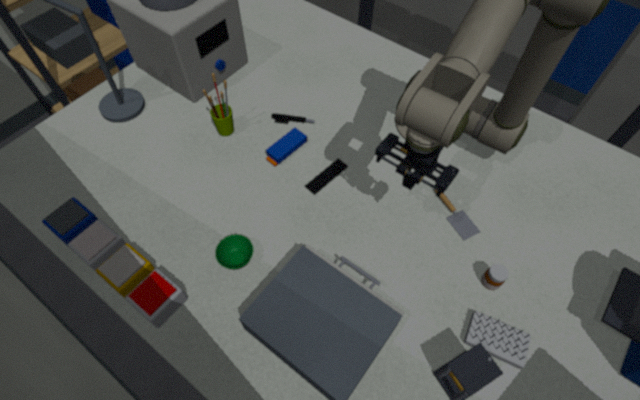

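```bash
python3 -c "
from h import *
S=cams.camera_info('scene');D=cams.camera_info('side')
a=cv2.imread('pics/s0.png')
for x in (.6285,.6385): print(x,proj(S,(x,.083,.057)),proj(S,(x,.203,.057)))
a=cv2.imread('pics/s44.png')[240:300,320:400];cv2.imwrite('pics/s44c.png',cv2.resize(a,None,fx=8,fy=8,interpolation=cv2.INTER_CUBIC))
for n in ('scene','side'):
  p=cv2.imread(f'pics/{n}0.png').astype(int);q=cv2.imread('pics/'+{'scene':'s44','side':'d44'}[n]+'.png').astype(int)
  for nm,(y0,y1,x0,x1) in {'scene':{'cup':(60,140,200,240),'jar':(260,292,478,510)},'side':{'cup':(270,340,362,402),'jar':(150,173,244,264)}}[n].items():
    print(n,nm,abs(p-q)[y0:y1,x0:x1].mean().round(2))
"
```

```text
0.6285 [344.16016896 255.49394061] [380.01059285 280.36103646]
0.6385 [342.05812253 258.07346504] [377.97344466 283.12303867]
scene cup 2.9
scene jar 2.86
side cup 4.33
side jar 3.37[ WARN:0@0.455] global loadsave.cpp:275 findDecoder imread_('pics/s0.png'): can't open/read file: check file path/integrity
```

View pics/s44c.png

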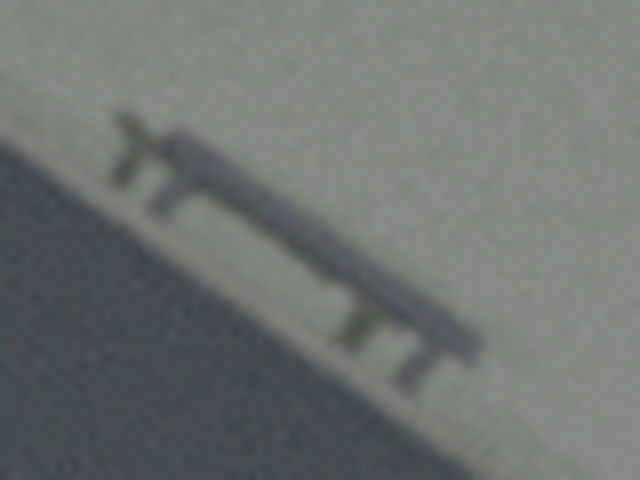

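```bash
python3 -c "
from rig import job
print(job.sign_off())"
```

```text
the job is handed in; nothing more can be done
None
```

The job is handed in, at about 61 s on the robot's clock. Sign-off gives no verdict, so the checks below are my own.

- **Drawer:** I pulled it to its stop, where it held at 19 N with no further motion. After loading, I pushed it shut until it held at 20 N. In the scene picture the handle sits at x ≈ 0.6385, exactly 0.19 m from its open position, and no gap shows.
- **Casts:** All five here (three from the stack, two loose) are in the drawer. My last pictures before shutting showed all five upright on the floor, none on another. I could not see inside once it was shut.
- **Plates:** All three lie in one flat pile on the orange rest, centred and lengthwise along it.
- **Bystanders:** The brush cup and jar look unchanged against the first pictures.

Two things did not go cleanly:
- **Tilted cast:** The first loose cast tilted against the drawer's front wall as I lowered it. I set it down clear of the wall and pressed its raised end flat with the closed fingertips, and the pictures after that showed it level. The front wall stood about 5 mm further in than I had first measured.
- **Knocked cast:** The other loose cast was knocked aside early on, so I measured its position again before gripping it.

The plate3 height I measured came out 0–5 mm below the stated one, within the calibration error for such views.

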